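# Seat the loupe in its three-point stand

### The arm

A 6-joint arm with a two-finger parallel gripper is mounted at the origin on the work surface. World frame = base frame: x ahead of the robot, y to its left, z up, the work surface at z = 0. Lengths are in m, angles in rad, forces in N, time in s.
With the tool pointing down it reaches from about 0.375 to 0.9 m from the base axis. Payload 3.1 kg.
Tool frame: the origin (TCP) lies on the centre line of the jaws, within the pads' length; the fingertips stand manip.finger_overhang ahead of it and the grasp point (between the pads) lies 11 mm behind it (manip.finger_overhang is the distance from the TCP to the fingertips, in m); y points along the fingers, z is the direction in which the jaws open and shut, and the axes are right-handed (so a half turn about y gives the same grasp; the last joint's range is limited). The gripper opens to 85 mm and grips with 20 to 120 N. Pads are 22 mm wide; open, the fingers measure 114 mm over their backs; the gripper's body (76 mm by 85 mm) begins 54 mm behind the grasp point. The pads swing forward as they close: fully open they stand 13 mm farther back than shut.
Start: joints at [1.107, 0.527, 1.433, -0, 1.181, -0.178], TCP at [0.176, 0.6, 0.239] pointing down, gripper open.
Joint ranges: [-3.08, 3.08], [-0.75, 2.2], [0.22, 2.44], [-1.43, 4.57], [0, 2.65], [-2.85, 2.85]. Speed limits (rad/s): [2.79, 2.79, 3.14, 3.14, 3.14, 3.14].

### API

Orientations are given as a unit quaternion [x, y, z, w].
In Python, from station import manip gives the robot as it stands.
- The arm moves only by the tool send_rows, never from a script. Its argument "plan" is a list of rows, each an object with "linear": the shift along the tool's x, y, z in units of 30 mm (1.0 is 30 mm), a list of three; "roll": the turn about the tool's y in units of 6 degrees (1.0 is 6 degrees). In form: [{"linear": [tx, ty, tz], "roll": roll}, ...]. A call has exactly 5 rows; each row shifts and turns the commanded pose from where the row before left it, along the tool's axes as they then stand; what a row does not reach is not made up. A row lasts 1/8 s, in which the tool goes at most 62.5 mm and 10.7 degrees, less where a joint would pass 70% of its speed; a pose out of reach is approached as far as the arm can. A call is refused whole if a number of a shift passes 1 or a number of a turn 1, either way. A call with a gripper value outside its range is refused whole. "claw" is the finger opening in mm, from 0 to 85.4, set as the call begins (left out, the last holds). The fingers move at their own pace and stop on an object; "force" is the grip in N (left out, the last holds). Time passes only in rows, so rows that do not move let the fingers close, or fill a call up. It gives the time, the measured TCP pose, the force and the opening at its end, in the units of the state.
- manip.sense(): the state, without advancing time (a new reading comes with each control period).
- manip.snapshot(name): name is "scene" or "top"; returns the picture (384x512x3 uint8, blue, green, red); there is no depth.
- manip.get_calibration(name): a dict with "fovy" (degrees; the focal length in pixels is half the picture's height over the tangent of half this angle, whatever the lens; pixels are square), "cx", "cy" (the principal point, pixels), "cam_to_world" (4x4, takes a point from camera to world coordinates). Camera axes: x right, y down, z forward; pixel columns grow to the right and rows downward; lengths in m; the calibration is good to about 2 mm. A picture is of the moment at which its call begins. get_calibration takes no time and is no camera call.
- manip.sign_off(): hands the job in, once; it reports no verdict.
Trained networks look in the newest picture that a camera, given by its name, has taken for a name from the list of things; names that differ only in an ending like _2 or _b are one class to them, and where a whole thing is asked for, a point or a joint stands for the part that bears it (a point fixed in the world has none). Each returns a list of dicts, best first, with "p" (0 to 1); they miss things now and then, are a little off and sometimes report something else, mostly with a low value. They report only what shows in the picture. A call takes as long as a camera call. They do not tell look-alikes from the thing itself.
- manip.look_for(camera, query): "extent" ([left, top, right, bottom] in pixels, round what is visible of it).
The state is a dict: "t": time; "q": joint angles; "qd": joint speeds; "tau": joint torques, N m; "tcp_pos": TCP position; "tool_rot": TCP orientation; "force": force on the tool from outside, world axes, zero at the start; "ft_torque": the same for the moment, N m; "finger_gap": opening from 0.0 (shut) to 1.0 (fully open).
Only numpy, scipy, OpenCV 4.12 (cv2) and the standard library are available. Lean on these libraries where they do the work, as an engineer would, in place of code of your own. Each camera call takes 0.05 s, during which the arm holds its last target.

### The job

Lift the black loupe out of the saucer and seat it upright in the three-point stand: its foot pushed back against the sprung plunger, lowered, and eased forward under the heads of the two mushroom studs, so that it lies on all three pads and is held by the plunger and both studs. Then bear straight down on the seated loupe with 6 to 10 N for a second, so that all three pads carry it and it cannot rock, and let go. Be gentle, as more than 15 N on the pads or on a stud spoils them (so do not let the plunger snap the loupe forward either), and leave the other things on the table where they are.

Things in the scene. Friction and masses are not known exactly. Their poses are not given: they have to be found in the camera images.
- loupe: The loupe, about 240 g: upright black plastic barrel, 36 mm diameter, on a flat round steel foot flange 54 mm diameter, 5 mm thick; 56 mm tall over all. Round about its own z (up): its yaw does not matter. Origin: centre of its underside. Starts upright in the saucer. With fingertips 22 mm or more above its underside the fingers clear all of the stand; 13 mm clears all but the plunger and its housing.
- saucer: White porcelain saucer, 136 mm across, 18 mm tall, loose, 300 g; its inner floor is 5 mm above its underside. Origin: centre of its underside.
- stand: The loupe stand, a fixed aluminium block, 112 mm (x) by 104 mm (y), its flat top 20 mm above this origin. Its height over the table and its yaw vary. Its x axis points from the sprung plunger to the two studs (the pushing back is towards -x).
- seat: The exact place where the centre of the loupe's underside belongs: on the axis of the seat, at the height of the tops of the pads (3 mm above the flat top of the stand). Axes as those of the stand: plunger on the -x side, studs on the +x side.
- pad_a: Slippery white nylon pad, 8 mm diameter and 3 mm high, 21 mm from the seat's axis below stud_a (+x, +y). Origin: centre of its top.
- pad_b: Same, below stud_b (+x, -y).
- pad_c: Same, at the plunger's side (-x).
- stud_a: Fixed polished slippery steel mushroom stud at x +22.3, y +22.3 mm from the seat. Shank 9 mm diameter; head 14 mm diameter, underside 6.5 mm and top 9.5 mm above the pads. The seated flange touches the shank, beneath the head: to pass down beside the heads the loupe's centre must be 3.7 mm or more towards -x from the seat. Origin: on its axis, level with the pads' tops.
- stud_b: Same, at x = +22.3, y = -22.3 mm from the seat.
- plunger (a joint): How far the sprung plunger is pushed back towards the stand's -x, in m: 0 when empty, 0.003 with the loupe seated, hard stop at 0.012 (loupe's centre then 9 mm towards -x from the seat). Spring: 1.4 N when empty, 2.0 N at the seated place, 3.8 N at the stop.
- headshell: Bystander: matte black headshell with a steel neck, about 64 mm long and 11 mm high, lying on the table. Origin: under its middle.
- level: Bystander: steel spirit level disc, 42 mm diameter, 10 mm high. Origin: centre of its underside.
- tweezer_case: Bystander: clear plastic tweezer case, 135 x 30 x 16 mm. Origin: centre of its underside.
- plunger_face (a point): Middle of the lower edge of the plunger's upright front face; moves with it. The plunger is a polished slippery steel block 24 mm wide, reaching 18 mm above the pads. Empty, its face is 24 mm from the seat's axis, so come down more than 3 mm to the +x side of the seat, not to land on top of it; above the stud heads, then push the loupe towards -x.
Not all that is in view belongs to the job. Several things look just like the loupe: the one meant starts farthest to the robot's right. Of the things that look like the saucer, the larger one is meant.

How it is judged:
On the way, in this order (a step that is already met when the one before it is completed fails the run):
1. the loupe is lifted clear of the saucer (height (world z) of loupe above 0.045 m and contact force between loupe and saucer below 0.05 N), for 0.2 s.
2. the loupe, in its place under both studs, is pressed down with at least 5 N in all, at least 0.3 N on each of the three pads (horizontal distance between loupe and seat below 0.002 m and contact force between loupe and seat above 5 N and contact force between loupe and pad_a above 0.3 N and contact force between loupe and pad_b above 0.3 N and contact force between loupe and pad_c above 0.3 N), for 0.5 s.
At the end, for the whole second after the job is handed in: The released loupe stands still within 2 mm of the seat, tilted less than 1.4 degrees, bearing on each of the three pads (over 0.05 N) and on both studs (over 0.3 N), with the plunger pushed back 1.5 to 4.5 mm by its foot (distance between loupe and seat below 0.002 m and angle between loupe's own z axis and vertical below 0.025 rad and contact force between loupe and pad_a above 0.05 N and contact force between loupe and pad_b above 0.05 N and contact force between loupe and pad_c above 0.05 N and contact force between loupe and stud_a above 0.3 N and contact force between loupe and stud_b above 0.3 N and value of joint plunger between 0.0015 and 0.0045 m and linear speed of loupe below 0.01 m/s); the robot touches nothing.
It fails at once if the loupe presses with more than 15 N on the pads or on a stud, or with more than 30 N on the stand in all (plunger, studs and pads added up) (contact force between loupe and seat above 15 N or contact force between loupe and stud_a above 15 N or contact force between loupe and stud_b above 15 N or contact force between loupe and stand above 30 N).
It fails at once if the robot presses on the stand with more than 15 N (contact force between the arm and stand above 15 N).
It fails at once if a bystander is shifted by more than 15 mm (distance of any of headshell, level, tweezer_case from where it was at the start of the episode above 0.015 m).
It fails at once if the saucer is shoved by more than 40 mm (distance of saucer from where it was at the start of the episode above 0.04 m).
It also fails if it takes over 72 s, if anything falls off the work surface, if the arm or the gripper's body presses on something with over 40 N, if the wrist force passes 120 N, or if a joint passes its speed limit or range.

## Working session

There is one attempt and no reset: what is moved stays moved. The work goes in short steps, Python scripts to look and compute and a tool call to move; the robot and the scene stay as the last step left them, time stands still between calls to the robot, and variables do not carry over. Pictures are saved under pics/ and viewed, and the job is handed in when it is done.

Besides the shell and the picture viewer there is one more tool, called after "Call:" by a JSON object that holds its "method" and its "body", one argument or row to a line. send_rows: Moves the arm, as the interface text tells. Its arguments: {"type":"object","properties":{"plan":{"type":"array"},"claw":{"type":"number"},"force":{"type":"number"}},"required":["plan"]}

```bash
ls; mkdir -p pics
python3 - <<'E'
from station import manip
import cv2,numpy as np
s=manip.sense();print(s)
print(manip.finger_overhang)
for n in("scene","top"):
    im=manip.snapshot(n);cv2.imwrite(f"pics/{n}0.png",im)
    c=manip.get_calibration(n);print(n,c)
    for q in("loupe","saucer","stand","stud_a","plunger","pad_a","level","headshell","tweezer_case"):
        print(q,[(r["extent"],round(r["p"],2)) for r in manip.look_for(n,q)])
E
```

```text
pics
{'t': 0.0, 'q': array([ 1.10749636e+00,  5.28449372e-01,  1.43390285e+00,  7.34648135e-06,
        1.18137076e+00, -1.78469985e-01]), 'qd': array([ 0.00142357, -0.00280097, -0.00129352,  0.0012624 , -0.00112293,
        0.00045905]), 'tau': array([ 5.22193591e-05, -4.42365253e+01, -1.78020072e+01, -3.88532726e-04,
        8.65752634e-03, -8.36933253e-06]), 'tcp_pos': array([0.17525985, 0.59920519, 0.23834373]), 'tool_rot': array([ 0.70066156, -0.1006033 ,  0.10012362, -0.69923359]), 'force': array([ 0.53386881, -0.44958976,  0.40761613]), 'ft_torque': array([-0.04312249,  0.01115095,  0.0350325 ]), 'finger_gap': 1.00529284176209}
0.008
scene {'fovy': 44.649168388336165, 'cx': 246.30066545319272, 'cy': 192.8625381941269, 'cam_to_world': array([[ 0.38960244,  0.55566714, -0.73446849,  1.3562525 ],
       [ 0.92086036, -0.22201041,  0.32051144, -0.37529986],
       [ 0.01503803, -0.80121496, -0.59818764,  0.74008807],
       [ 0.        ,  0.        ,  0.        ,  1.        ]])}
loupe [([334.1, 158.8, 355.0, 183.2], 0.89), ([303.7, 181.3, 325.4, 208.8], 0.77), ([354.5, 176.5, 377.
[... 539 characters left out ...]
7,  0.27321272],
       [-0.99997773,  0.00550963,  0.00376619,  0.00395645],
       [-0.00497895, -0.24009998, -0.9707354 ,  1.13684137],
       [ 0.        ,  0.        ,  0.        ,  1.        ]])}
loupe [([142.1, 170.6, 160.9, 195.9], 0.86), ([134.8, 212.0, 156.5, 230.7], 0.71), ([193.6, 187.4, 214.2, 211.2], 0.63)]
saucer [([179.9, 171.9, 232.4, 223.4], 0.94), ([205.3, 124.6, 243.7, 157.3], 0.63)]
stand [([294.8, 188.1, 349.6, 242.8], 0.81)]
stud_a []
plunger [([317.2, 219.5, 323.7, 228.9], 0.62)]
pad_a []
level [([124.6, 269.4, 146.5, 283.3], 0.72)]
headshell [([178.9, 169.3, 232.4, 224.4], 0.57), ([267.8, 140.9, 287.5, 156.3], 0.42)]
tweezer_case [([268.3, 140.0, 288.5, 155.2], 0.3)]
```

Run:
```python
import cv2
for n in("scene","top"):
    im=cv2.imread(f"pics/{n}0.png");cv2.imwrite(f"pics/{n}0b.png",cv2.resize(im,(768,576),interpolation=cv2.INTER_CUBIC))
im=cv2.imread("pics/top0.png")
cv2.imwrite("pics/crop_stand.png",cv2.resize(im[178:253,275:375],(800,600),interpolation=cv2.INTER_CUBIC))
cv2.imwrite("pics/crop_sauc.png",cv2.resize(im[150:240,125:245],(800,600),interpolation=cv2.INTER_CUBIC))
im=cv2.imread("pics/scene0.png")
cv2.imwrite("pics/crop_stand_s.png",cv2.resize(im[175:250,150:250],(800,600),interpolation=cv2.INTER_CUBIC))
```

```text
(no output)
```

View pics/scene0b.png

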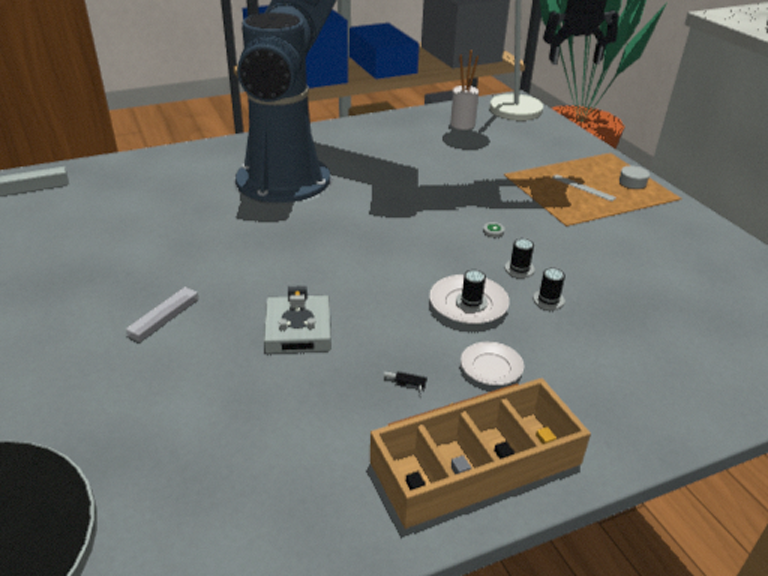

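View pics/top0b.png

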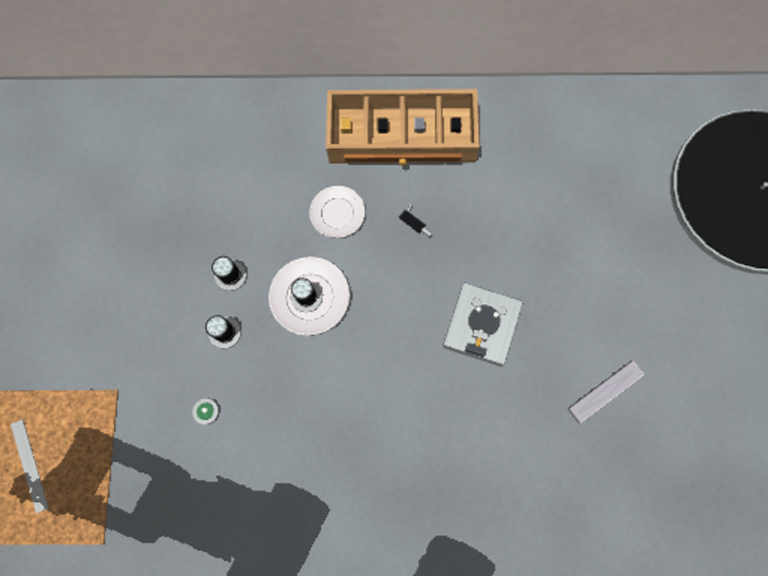

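View pics/crop_stand.png

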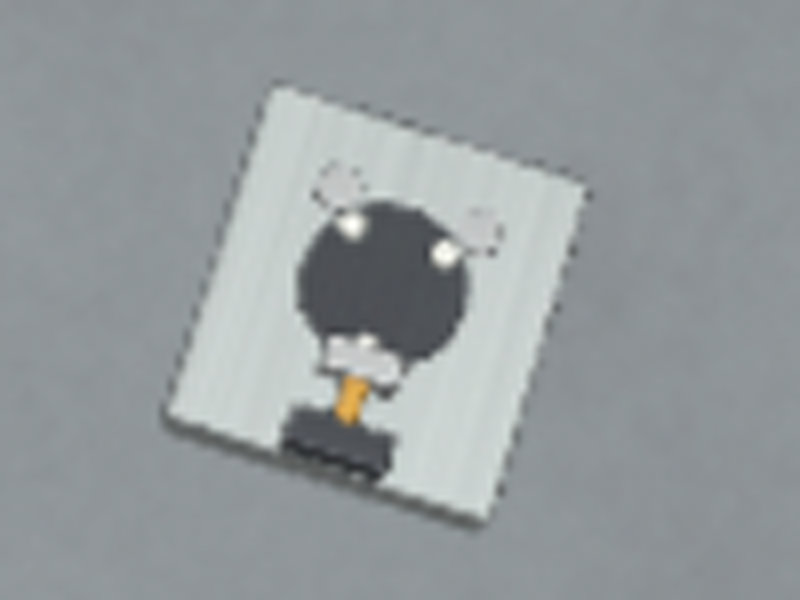

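View pics/crop_sauc.png

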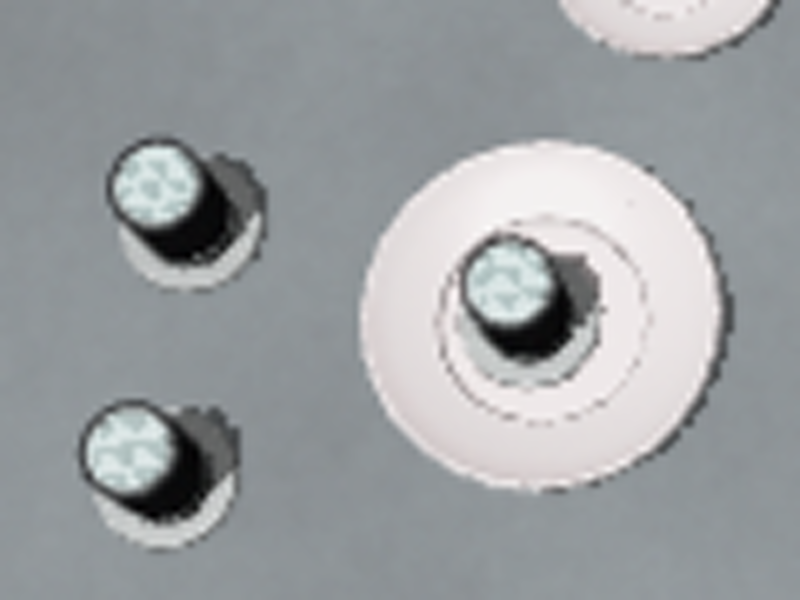

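View pics/crop_stand_s.png

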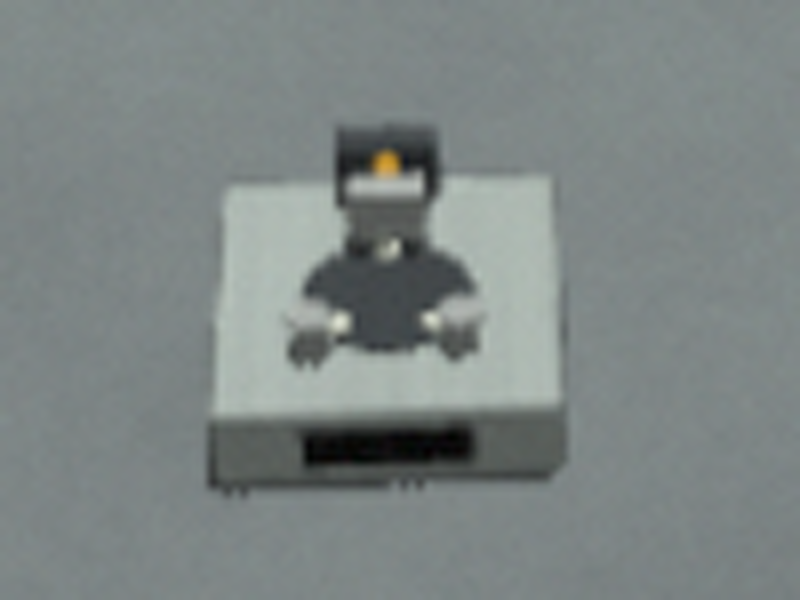

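```bash
cat > h.py <<'E'
import numpy as np
from station import manip
from scipy.optimize import least_squares
def cam(n):
    c=manip.get_calibration(n);f=192/np.tan(np.radians(c["fovy"])/2);return c,f
def proj(n,P):
    c,f=cam(n);M=np.linalg.inv(c["cam_to_world"]);P=np.atleast_2d(P);Q=P@M[:3,:3].T+M[:3,3]
    return np.c_[c["cx"]+f*Q[:,0]/Q[:,2],c["cy"]+f*Q[:,1]/Q[:,2]]
def ray(n,uv,z):
    c,f=cam(n);M=c["cam_to_world"];d=M[:3,:3]@np.array([(uv[0]-c["cx"])/f,(uv[1]-c["cy"])/f,1]);o=M[:3,3]
    return o+d*(z-o[2])/d[2]
E
cat > fit.py <<'E'
from h import *
def un(p,off,s=8): return (np.array(p,float)+.5)/s-.5+np.array(off)
# in stand frame (seat x,y unknown offset from block centre: dx), z relative to pad tops
top={'corner1':((275,88),(56,52,-3)),'c2':((588,188),(56,-52,-3)),'c3':((488,513),(-56,-52,-3)),'c4':((165,412),(-56,52,-3))}
topS={'sa':((340,187),(22.3,22.3,9.5)),'sb':((485,235),(22.3,-22.3,9.5)),'pa':((352,224),(14.85,14.85,0)),'pb':((445,252),(14.85,-14.85,0))}
sc={'c4':((550,178),(-56,52,-3)),'c3':((228,187),(-56,-52,-3)),'c1':((563,405),(56,52,-3)),'c2':((214,416),(56,-52,-3))}
scS={'pa':((430,320),(14.85,14.85,0)),'pb':((341,322),(14.85,-14.85,0)),'pc':((389,247),(-21,0,0))}
def model(v,n,P,seat):
    x,y,th,z,dx=v[:5];P=np.array(P,float)*1e-3
    if not seat:P=P-[dx,0,0]
    c,s=np.cos(th),np.sin(th)
    return proj(n,[[x+c*P[0]-s*P[1],y+s*P[0]+c*P[1],z+P[2]]])[0]
def res(v,det=False):
    r=[]
    for n,off,D,seat in(("top",(275,178),top,0),("top",(275,178),topS,1),("scene",(150,175),sc,0),("scene",(150,175),scS,1)):
        for k,(p,P) in D.items():
            e=model(v,n,P,seat)-un(p,off);r.append(e)
            if det:print(n,k,e.round(2))
    return np.ravel(r)
s=least_squares(res,[0.55,-0.1,-0.33,0.03,0],loss='soft_l1',f_scale=.5,x_scale=[.1,.1,.1,.1,.01])
print(s.x,np.degrees(s.x[2]));res(s.x,True)
J=s.jac;print(np.sqrt(np.diag(np.linalg.inv(J.T@J)))*.3)
E
python3 fit.py
```

```text
[ 0.50728541 -0.13126019 -0.33351808  0.02928948  0.00379263] -19.10917833198192
top corner1 [-0.27 -1.18]
top c2 [ 0.64 -0.63]
top c3 [0.08 1.28]
top c4 [-0.38  0.25]
top sa [-0.08  0.04]
top sb [-0.76 -0.24]
top pa [0.01 0.04]
top pb [-0.08  0.33]
scene c4 [ 0.69 -0.46]
scene c3 [-0.56 -0.41]
scene c1 [0.03 0.16]
scene c2 [-1.27  0.23]
scene pa [0.71 0.1 ]
scene pb [-0.67  0.24]
scene pc [-0.18  0.11]
[0.00035704 0.00026994 0.00477188 0.00043209 0.0006343 ]
```

```bash
sed -i 's/    if not seat:P=P-\[dx,0,0\]/    if not seat:\n        P=P-[dx+np.sign(P[0])*v[5],np.sign(P[1])*v[5],0]/; s/0.03,0\],/0.03,0,0.001],/; s/.1,.01\]/.1,.01,.01]/' fit.py; python3 fit.py
cat > ov.py <<'E'
from h import *
import cv2,sys
def draw(im,n,off,s,v):
    x,y,th,z,dx=v[:5];c_,s_=np.cos(th),np.sin(th)
    def T(P):
        P=np.array(P)*1e-3;return np.c_[x+c_*P[:,0]-s_*P[:,1],y+s_*P[:,0]+c_*P[:,1],z+P[:,2]]
    def pl(P,col):
        p=((proj(n,T(P))-off+.5)*s-.5);cv2.polylines(im,[np.round(p*8).astype(int)],True,col,1,cv2.LINE_AA,3)
    d=dx*1e3
    pl([(56-d,52,-3),(56-d,-52,-3),(-56-d,-52,-3),(-56-d,52,-3)],(0,0,255))
    a=np.linspace(0,6.28,40)
    ci=lambda cx,cy,r,z:[(cx+r*np.cos(t),cy+r*np.sin(t),z) for t in a]
    for sg in(1,-1):
        pl(ci(22.3,22.3*sg,7,9.5),(255,0,0));pl(ci(14.85,14.85*sg,4,0),(0,160,0))
    pl(ci(-21,0,4,0),(0,160,0))
    pl([(-24,-12,18),(-24,12,18),(-24,12,0),(-24,-12,0)],(255,0,255))
E
cat >> fit.py <<'E'
from ov import *
for n,off in(("top",(275,178)),("scene",(150,175))):
    im=cv2.imread(f"pics/{n}0.png")[off[1]:off[1]+75,off[0]:off[0]+100];im=cv2.resize(im,(800,600),interpolation=cv2.INTER_CUBIC)
    draw(im,n,np.array(off),8,s.x);cv2.imwrite(f"pics/ov_{n}.png",im)
E
python3 fit.py >/dev/null
```

```text
[ 0.50731413 -0.13118687 -0.32910985  0.02924128  0.00373652  0.00152055] -18.85660540411751
top corner1 [-0.01 -0.4 ]
top c2 [-0.21 -0.4 ]
top c3 [-0.23  0.41]
top c4 [ 0.45 -0.05]
top sa [-0.17  0.05]
top sb [-0.82 -0.3 ]
top pa [-0.06  0.05]
top pb [-0.13  0.29]
scene c4 [ 0.03 -0.1 ]
scene c3 [-0.06  0.02]
scene c1 [-0.51 -0.28]
scene c2 [-0.45 -0.13]
scene pa [0.77 0.1 ]
scene pb [-0.61  0.27]
scene pc [-0.18  0.13]
[0.00035755 0.00025261 0.00421402 0.00038729 0.00053421 0.00025097]Traceback (most recent call last):
  File "fit.py", line 21, in <module>
    s=least_squares(res,[0.55,-0.1,-0.33,0.03,0,0.001],loss='soft_l1',f_scale=.5,x_scale=[.1,.1,.1,.1,.01,.01])
    return func(*args, **kwargs)
    result = trf(vector_fun.fun, vector_fun.jac, x0, f0, J0, lb, ub, ftol, xtol,
                 gtol, max_nfev, x_scale, loss_function, tr_solver,
                 tr_options.copy(), verbose, callback=callback_wrapped)
    return trf_no_bounds(
        fun, jac, x0, f0, J0, ftol, xtol, gtol, max_nfev, x_scale,
        loss_function, tr_solver, tr_options, verbose, callback=callback)
  
[... 913 characters left out ...]
                         ~~~~~~~~^^^
    return self.f(x, *self.args, **self.kwargs)
           ~~~~~~^^^^^^^^^^^^^^^^^^^^^^^^^^^^^^
  File "fit.py", line 18, in res
    e=model(v,n,P,seat)-un(p,off);r.append(e)
      ~~~~~^^^^^^^^^^^^
  File "fit.py", line 13, in model
    return proj(n,[[x+c*P[0]-s*P[1],y+s*P[0]+c*P[1],z+P[2]]])[0]
           ~~~~^^^^^^^^^^^^^^^^^^^^^^^^^^^^^^^^^^^^^^^^^^^^^^
  File "h.py", line 7, in proj
    c,f=cam(n);M=np.linalg.inv(c["cam_to_world"]);P=np.atleast_2d(P);Q=P@M[:3,:3].T+M[:3,3]
        ~~~^^^
  File "h.py", line 5, in cam
    c=manip.get_calibration(n);f=192/np.tan(np.radians(c["fovy"])/2);return c,f
ValueError: time passes only in moves, steps and waits
```

```bash
python3 - <<'E'
from station import manip
import pickle
pickle.dump({n:manip.get_calibration(n) for n in("scene","top")},open("cal.pkl","wb"))
E
sed -i 's/^def cam(n):/import pickle\nCAL=pickle.load(open("cal.pkl","rb"))\ndef cam(n):/; s/c=manip.get_calibration(n)/c=CAL[n]/' h.py; python3 fit.py | head -1
python3 - <<'E'
import sys;sys.path.insert(0,'.')
from h import *
# loupe: base on saucer floor z=.005, flange bottom ellipse, lens top; crop_sauc offset(125,150) scale 6.667
un=lambda p:(np.array(p,float)+.5)/(800/120)-.5+np.array([125,150])
print("lens top", ray("top",un((507,281)),.061))
for p in((462,340),(598,320),(528,383)): print("flange edge",ray("top",un(p),.010))
for p in((360,318),(722,315),(545,141),(540,490)): print("saucer rim",ray("top",un(p),.018))
for p in((438,320),(650,318),(545,216),(545,423)): print("saucer floor",ray("top",un(p),.005))
im=__import__('cv2').imread("pics/scene0.png")
import cv2
cv2.imwrite("pics/crop_sauc_s.png",cv2.resize(im[170:230,275:355],(800,600),interpolation=cv2.INTER_CUBIC))
E
```

```text
[ 0.50731413 -0.13118687 -0.32910985  0.02924128  0.00373652  0.00152055] -18.85660540411751
lens top [0.55490461 0.1651884  0.061     ]
flange edge [0.5453174  0.18916515 0.01      ]
flange edge [0.55281036 0.13793062 0.01      ]
flange edge [0.52852524 0.16375041 0.01      ]
saucer rim [0.55210785 0.22649685 0.018     ]
saucer rim [0.5524962 0.0904094 0.018    ]
saucer rim [0.62123553 0.15876419 0.018     ]
saucer rim [0.48603879 0.1570343  0.018     ]
saucer floor [0.55439639 0.19937454 0.005     ]
saucer floor [0.55472183 0.11877034 0.005     ]
saucer floor [0.59523102 0.15976642 0.005     ]
saucer floor [0.51416771 0.15761761 0.005     ]
```

View pics/crop_sauc_s.png

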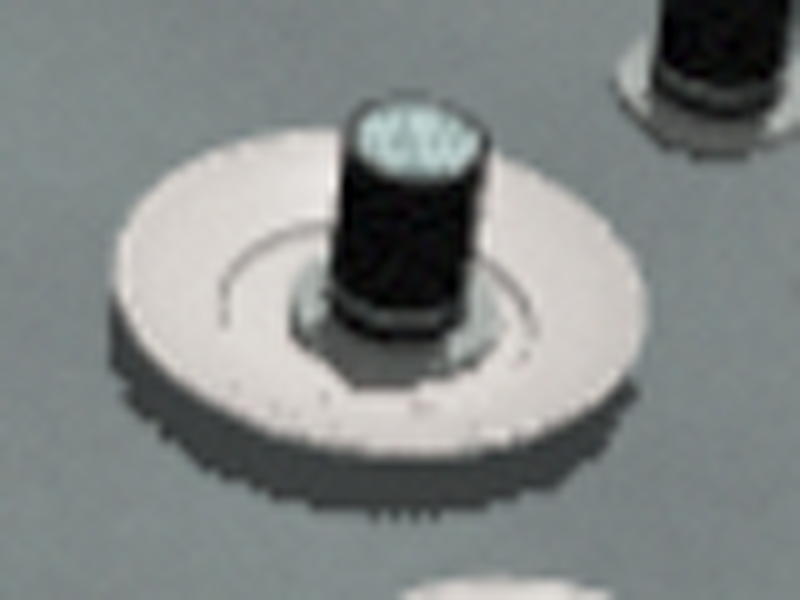

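View pics/ov_top.png

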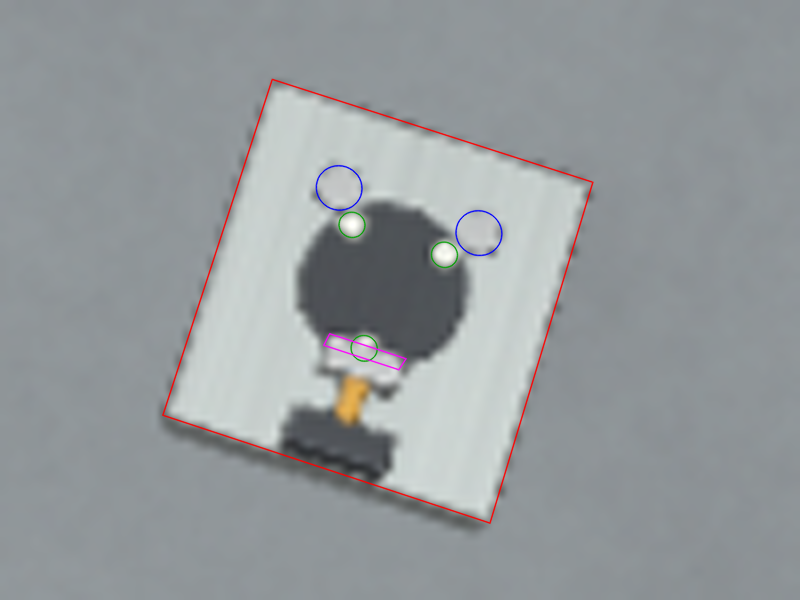

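View pics/ov_scene.png

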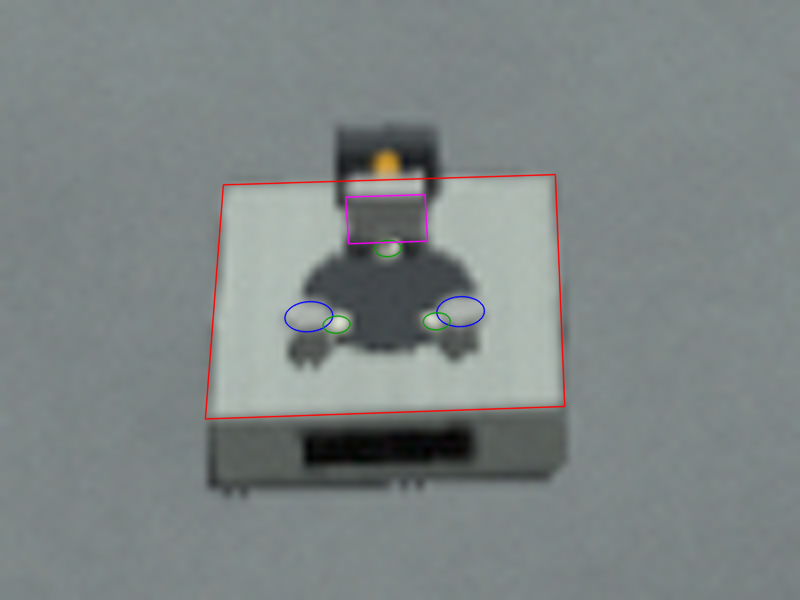

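```bash
cat > st.py <<'E'
from h import *
from scipy.spatial.transform import Rotation as R
def st():
    s=manip.sense();M=R.from_quat(s["tool_rot"]).as_matrix();return s,M
def show():
    s,M=st();print("t",round(s["t"],2),"pos",s["tcp_pos"].round(4),"F",s["force"].round(2),"gap",round(s["finger_gap"],3))
    print("jaw yaw",np.degrees(np.arctan2(M[1,2],M[0,2])).round(2),"x yaw",np.degrees(np.arctan2(M[1,0],M[0,0])).round(2),"y axis",M[:,1].round(4),"q6",s["q"][5].round(3))
    return s,M
def to(target):
    s,M=show();print("units to target",(M.T@(np.array(target)-s["tcp_pos"])/.03).round(3))
E
python3 - <<'E'
from st import *
s,M=show();print(M.round(4)); to([.555,.1648,.12])
# scene check of loupe lens
print(ray("scene",((418.5)/10-.5+275,(140.5)/10-.5+170),.061))
E
```

```text
t 1.0 pos [0.1756 0.5998 0.2393] F [ 0.04 -0.07  0.52] gap 1.002
jaw yaw 73.68 x yaw -16.32 y axis [ 0. -0. -1.] q6 -0.178
[[ 0.9597  0.      0.2809]
 [-0.2809 -0.      0.9597]
 [ 0.     -1.     -0.    ]]
t 1.0 pos [0.1756 0.5998 0.2393] F [ 0.04 -0.07  0.52] gap 1.002
jaw yaw 73.68 x yaw -16.32 y axis [ 0. -0. -1.] q6 -0.178
units to target [ 16.212   3.978 -10.363]
[0.55165667 0.16669433 0.061     ]
```

Call:
{"method": "send_rows", "body": {
  "plan": [
    {"linear": [1,0,-0.64],"roll": 0},
    {"linear": [1,0,-0.64],"roll": 0},
    {"linear": [1,0,-0.64],"roll": 0},
    {"linear": [1,0,-0.64],"roll": 0},
    {"linear": [1,0,-0.64],"roll": 0}
  ],
  "claw": 85,
  "force": 40
}}

```text
t: 1.62
tcp_pos: [0.2933, 0.4647, 0.2395]
tool_rot: [-0.7, 0.1, -0.1, 0.7]
force: [0.5, -0.1, 0.2]
finger_gap: 0.994
```

Call:
{"method": "send_rows", "body": {
  "plan": [
    {"linear": [1,0,-0.64],"roll": 0},
    {"linear": [1,0,-0.64],"roll": 0},
    {"linear": [1,0,-0.64],"roll": 0},
    {"linear": [1,0,-0.64],"roll": 0},
    {"linear": [1,0,-0.64],"roll": 0}
  ]
}}

```text
t: 2.25
tcp_pos: [0.4104, 0.3304, 0.2395]
tool_rot: [-0.7, 0.1, -0.101, 0.7]
force: [0.6, 0.6, 0.2]
finger_gap: 0.996
```

Call:
{"method": "send_rows", "body": {
  "plan": [
    {"linear": [1,0,-0.64],"roll": 0},
    {"linear": [1,0,-0.64],"roll": 0},
    {"linear": [1,0,-0.64],"roll": 0},
    {"linear": [1,0,-0.64],"roll": 0},
    {"linear": [1,0,-0.64],"roll": 0}
  ]
}}

```text
t: 2.88
tcp_pos: [0.5273, 0.196, 0.2394]
tool_rot: [-0.7, 0.1, -0.101, 0.7]
force: [-0.3, 0.6, 0.0]
finger_gap: 0.994
```

Call:
{"method": "send_rows", "body": {
  "plan": [
    {"linear": [0,0,0],"roll": 1},
    {"linear": [0,0,0],"roll": 1},
    {"linear": [0,0,0],"roll": 1},
    {"linear": [0,0,0],"roll": 1},
    {"linear": [0,0,0],"roll": 1}
  ]
}}

```text
t: 3.5
tcp_pos: [0.5266, 0.197, 0.2394]
tool_rot: [-0.65, 0.279, -0.279, 0.65]
force: [0.3, -0.2, -0.1]
finger_gap: 0.999
```

Call:
{"method": "send_rows", "body": {
  "plan": [
    {"linear": [0,0,0],"roll": 1},
    {"linear": [0,0,0],"roll": 1},
    {"linear": [0,0,0],"roll": 1},
    {"linear": [0,0,0],"roll": 1},
    {"linear": [0,0,0],"roll": 1}
  ]
}}

```text
t: 4.12
tcp_pos: [0.5266, 0.197, 0.2394]
tool_rot: [-0.555, 0.438, -0.438, 0.555]
force: [-0.2, 0.8, 0.0]
finger_gap: 0.988
```

Call:
{"method": "send_rows", "body": {
  "plan": [
    {"linear": [0,0,0],"roll": 1},
    {"linear": [0,0,0],"roll": 1},
    {"linear": [0,0,0],"roll": 1},
    {"linear": [0,0,0],"roll": 1},
    {"linear": [0,0,0],"roll": 1}
  ]
}}

```text
t: 4.75
tcp_pos: [0.5265, 0.197, 0.2394]
tool_rot: [0.423, -0.567, 0.567, -0.423]
force: [0.4, 0.0, -0.2]
finger_gap: 0.998
```

Run:
```python
from st import *
to([.555,.1648,.12])
```

```text
t 4.75 pos [0.5265 0.197  0.2394] F [ 0.38  0.   -0.24] gap 0.998
jaw yaw -16.52 x yaw -106.52 y axis [ 1.e-04  0.e+00 -1.e+00] q6 0.448
units to target [0.759 3.98  1.214]
```

Call:
{"method": "send_rows", "body": {
  "plan": [
    {"linear": [0.4,0.8,0.6],"roll": 0.33},
    {"linear": [0.36,0.8,0.6],"roll": 0},
    {"linear": [0,0.8,0],"roll": 0},
    {"linear": [0,0.8,0],"roll": 0},
    {"linear": [0,0.3,0],"roll": 0}
  ]
}}

```text
t: 5.38
tcp_pos: [0.5534, 0.1643, 0.133]
tool_rot: [-0.415, 0.574, -0.573, 0.413]
force: [-0.4, -0.8, -0.2]
finger_gap: 0.997
```

Run:
```python
from st import *
import cv2
to([.554,.1655,.035])
a=manip.snapshot("scene");b=manip.snapshot("top")
o=np.hstack([cv2.resize(a[130:230,270:370],(400,400),interpolation=cv2.INTER_CUBIC),cv2.resize(b[150:250,150:250],(400,400),interpolation=cv2.INTER_CUBIC)])
cv2.imwrite("pics/above.png",o)
```

```text
t 5.38 pos [0.5534 0.1643 0.133 ] F [-0.44 -0.75 -0.21] gap 0.997
jaw yaw -18.31 x yaw -108.31 y axis [-2.5e-03 -2.0e-04 -1.0e+00] q6 0.415
units to target [-0.047  3.266  0.015]
```

View pics/above.png

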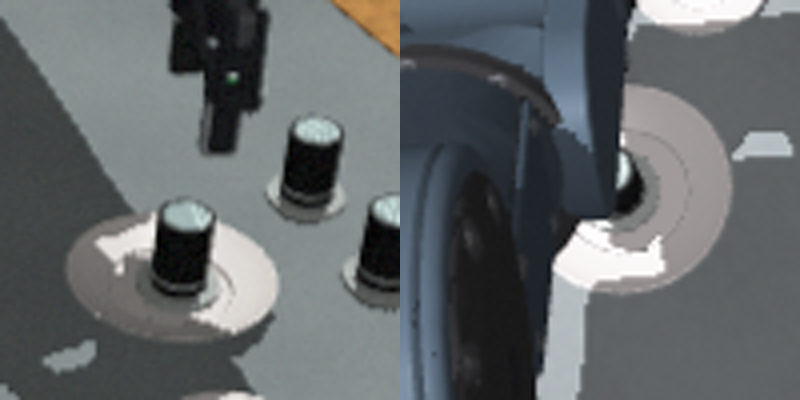

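Run:
```python
from st import *
s,M=st();c=s["tcp_pos"]
for d in(0,.045,-.045):
    P=c+M[:,2]*d+np.array([0,0,.005]);print(d,(proj("scene",[P])[0]-[270,130])*4)
print((proj("scene",[[.554,.1655,.061]])[0]-[270,130])*4)
```

```text
0 [197.3470512  111.69139062]
0.045 [213.25015465 153.44919682]
-0.045 [182.42885786  72.51972653]
[185.60538356 216.64089017]
```

Call:
{"method": "send_rows", "body": {
  "plan": [
    {"linear": [-0.02,0.8,0],"roll": 0},
    {"linear": [0,0.8,0],"roll": 0},
    {"linear": [0,0.8,0],"roll": 0},
    {"linear": [0,0.6,0],"roll": 0},
    {"linear": [0,0.2,0],"roll": 0}
  ]
}}

```text
t: 6.1
tcp_pos: [0.5543, 0.1651, 0.0379]
tool_rot: [-0.414, 0.573, -0.573, 0.414]
force: [0.7, -0.4, 0.1]
finger_gap: 0.995
```

Run:
```python
from st import *
import cv2
to([.554,.1655,.035])
a=manip.snapshot("scene");b=manip.snapshot("top")
o=np.hstack([cv2.resize(a[150:230,280:360],(400,400),interpolation=cv2.INTER_CUBIC),cv2.resize(b[150:250,150:250],(400,400),interpolation=cv2.INTER_CUBIC)])
cv2.imwrite("pics/down.png",o)
```

```text
t 6.1 pos [0.5543 0.1651 0.0379] F [ 0.66 -0.4   0.08] gap 0.995
jaw yaw -18.29 x yaw -108.29 y axis [-4.e-04 -0.e+00 -1.e+00] q6 0.416
units to target [-0.008  0.096 -0.013]
```

View pics/down.png

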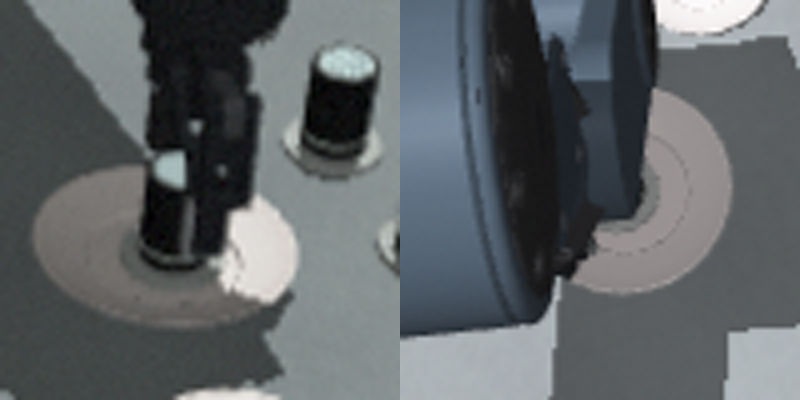

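Call:
{"method": "send_rows", "body": {
  "plan": [
    {"linear": [0.08,0.1,0],"roll": 0},
    {"linear": [0,0,0],"roll": 0},
    {"linear": [0,0,0],"roll": 0},
    {"linear": [0,0,0],"roll": 0},
    {"linear": [0,0,0],"roll": 0}
  ],
  "claw": 50
}}

```text
t: 6.82
tcp_pos: [0.5537, 0.1628, 0.0354]
tool_rot: [0.414, -0.573, 0.573, -0.414]
force: [0.9, 0.1, 0.6]
finger_gap: 0.588
```

Run:
```python
from st import *
import cv2
show()
a=manip.snapshot("scene")
o=cv2.resize(a[150:210,290:350],(600,600),interpolation=cv2.INTER_CUBIC)
cv2.imwrite("pics/down2.png",o)
```

```text
t 6.83 pos [0.5537 0.1628 0.0354] F [0.92 0.08 0.56] gap 0.588
jaw yaw -18.29 x yaw -108.29 y axis [ 3.e-04  0.e+00 -1.e+00] q6 0.412
```

View pics/down2.png

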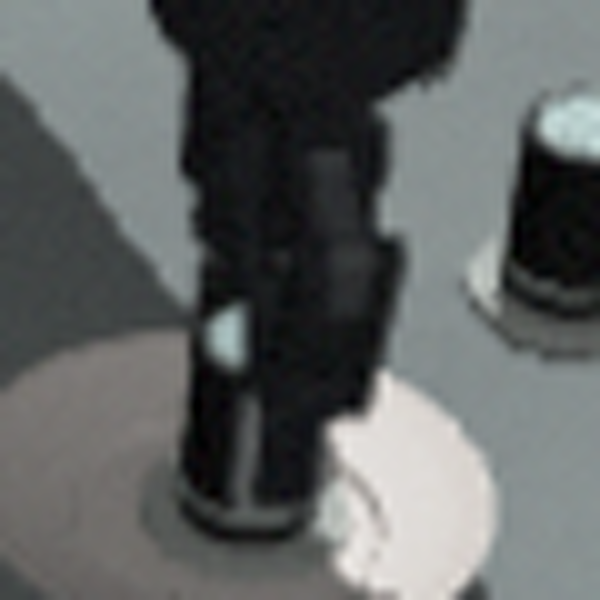

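Call:
{"method": "send_rows", "body": {
  "plan": [
    {"linear": [0.04,0,0],"roll": 0},
    {"linear": [0,0,0],"roll": 0},
    {"linear": [0,0,0],"roll": 0},
    {"linear": [0,0,0],"roll": 0},
    {"linear": [0,0,0],"roll": 0}
  ],
  "claw": 20,
  "force": 50
}}

```text
t: 7.5
tcp_pos: [0.5534, 0.1617, 0.0355]
tool_rot: [0.414, -0.573, 0.573, -0.414]
force: [-0.4, -0.0, 3.7]
finger_gap: 0.406
```

Call:
{"method": "send_rows", "body": {
  "plan": [
    {"linear": [0,-0.05,0],"roll": 0},
    {"linear": [0,-0.2,0],"roll": 0},
    {"linear": [0,-0.4,0],"roll": 0},
    {"linear": [0,-0.6,0],"roll": 0},
    {"linear": [0,-0.8,0],"roll": 0}
  ]
}}

```text
t: 8.12
tcp_pos: [0.553, 0.1616, 0.0981]
tool_rot: [-0.414, 0.573, -0.573, 0.414]
force: [1.0, 0.1, -2.3]
finger_gap: 0.411
```

Run:
```python
from st import *
import cv2
show()
a=manip.snapshot("scene")
o=cv2.resize(a[130:210,280:360],(600,600),interpolation=cv2.INTER_CUBIC)
cv2.imwrite("pics/lift.png",o)
```

```text
t 8.12 pos [0.553  0.1616 0.0981] F [ 1.    0.08 -2.25] gap 0.411
jaw yaw -18.3 x yaw -108.3 y axis [-4.e-04 -1.e-04 -1.e+00] q6 0.41
```

View pics/lift.png

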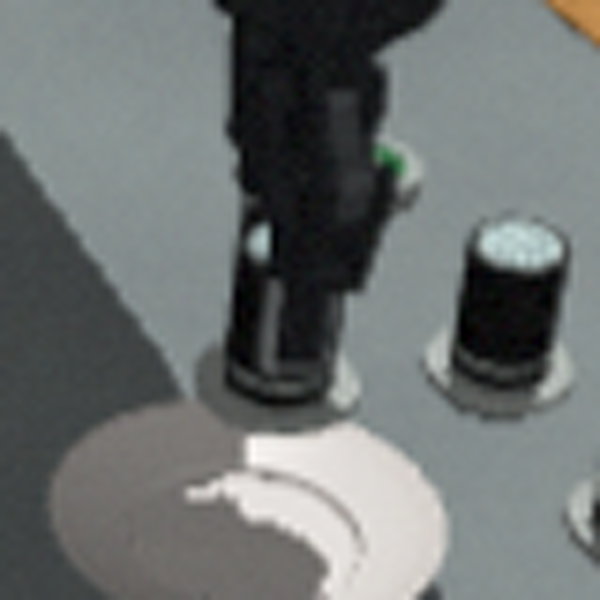

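Call:
{"method": "send_rows", "body": {
  "plan": [
    {"linear": [0.3,-0.3,0.06],"roll": 0},
    {"linear": [0.7,-0.3,0.13],"roll": 0},
    {"linear": [0.95,-0.1,0.18],"roll": 0},
    {"linear": [0.95,0,0.18],"roll": 0},
    {"linear": [0.95,0,0.18],"roll": 0}
  ]
}}

```text
t: 8.8
tcp_pos: [0.537, 0.0437, 0.1178]
tool_rot: [-0.414, 0.573, -0.573, 0.414]
force: [0.3, 0.8, -1.9]
finger_gap: 0.408
```

Call:
{"method": "send_rows", "body": {
  "plan": [
    {"linear": [0.95,0,0.18],"roll": 0},
    {"linear": [0.95,0,0.18],"roll": 0},
    {"linear": [0.95,0,0.18],"roll": 0},
    {"linear": [0.95,0,0.18],"roll": 0},
    {"linear": [0.9,0,0.17],"roll": 0}
  ]
}}

```text
t: 9.43
tcp_pos: [0.5179, -0.0985, 0.1177]
tool_rot: [-0.414, 0.573, -0.573, 0.414]
force: [0.5, 0.4, -2.3]
finger_gap: 0.411
```

Call:
{"method": "send_rows", "body": {
  "plan": [
    {"linear": [0.7,0,0.13],"roll": 0},
    {"linear": [0.3,0,0.1],"roll": 0},
    {"linear": [0,0,0],"roll": 0},
    {"linear": [0,0,0],"roll": 0},
    {"linear": [0,0,0],"roll": 0}
  ]
}}

```text
t: 10.05
tcp_pos: [0.5158, -0.1269, 0.1178]
tool_rot: [-0.415, 0.573, -0.573, 0.414]
force: [-0.5, -0.0, -1.2]
finger_gap: 0.409
```

Run:
```python
from st import *
import cv2
to([.513,-.1331,.12])
a=manip.snapshot("scene");b=manip.snapshot("top")
cv2.imwrite("pics/s1.png",a);cv2.imwrite("pics/t1.png",b)
o=np.hstack([cv2.resize(a[165:245,155:235],(400,400),interpolation=cv2.INTER_CUBIC),cv2.resize(b[170:250,280:360],(400,400),interpolation=cv2.INTER_CUBIC)])
cv2.imwrite("pics/ovr.png",o)
```

```text
t 10.05 pos [ 0.5158 -0.1269  0.1178] F [-0.48 -0.04 -1.16] gap 0.409
jaw yaw -18.23 x yaw -108.23 y axis [-4.e-04  3.e-04 -1.e+00] q6 -0.134
units to target [ 0.226 -0.074 -0.025]
```

View pics/ovr.png

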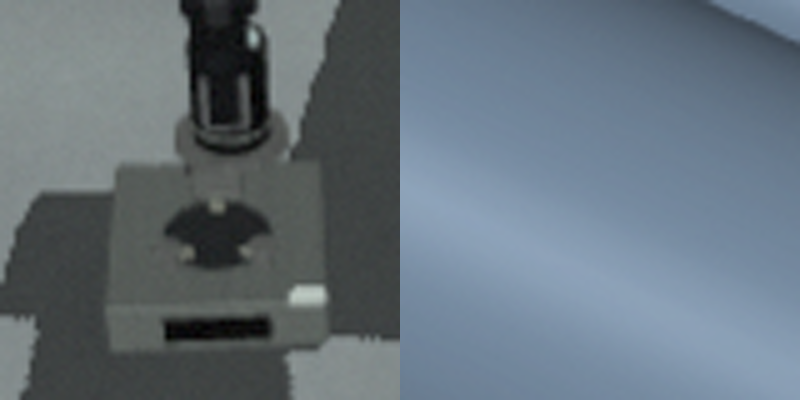

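Run:
```python
import cv2
from h import *
a=cv2.imread("pics/s1.png")
cv2.imwrite("pics/z.png",cv2.resize(a[160:220,175:235],(780,585),interpolation=cv2.INTER_CUBIC))
g=cv2.cvtColor(a,cv2.COLOR_BGR2GRAY)
for r in range(180,197): print(r,g[r,184:216])
```

```text
180 [142 142 141 141 139 139 140 140 125  13  34  54  40  18  17  22  19  21
  36  71  53  18  13  19  73 137 137 136 136 137 136 137]
181 [141 140 143 139 140 137 139 140 127  17  42  76  48  22  22  20  21  25
  47  86  68  11  12  24  76 138 139 137 136 137 138 137]
182 [142 141 141 140 140 141 138 140 124  12  41  84  60  23  26  21  22  21
  42  86  75  15  14  17  75 137 136 137 138 139 136 135]
183 [141 141 143 139 139 139 138 139 126  31  41  85  65  15  18  24  21  23
  39  80  78  14  11  16  69 141 136 138 139 138 138 137]
184 [142 141 138 138 137 139 139 139 126  40  43  85  63  20  23  23  24  17
  38  75  80   6  12   6  63 137 137 138 138 138 139 138]
185 [140 141 140 137 137 139 139 139 127  38  36  79  65  23  25  20  25  22
  39  73  80  12  10  15  64 136 139 137 138 138 139 132]
186 [140 139 141 137 140 139 139 137 126  49  36  72  75  25  25  17  23  22
  35  75  81  24  17   8  55 119 131 135 136 139 138 128]
187 [140 140 139 139 139 138 137 133 112  49  32  72  78  18  21  20  22  22
  31  70  81  28  12  10  37  91 104 126 138 137 136 126]
188 [141 138 138 138
[... 494 characters left out ...]
  84  83 100 138 128  64]
192 [138 139 137 138 139 131  85  86  84  73  37  61  71  77  73  61  63  61
  65  80  77  53  53  29  40  78  84  82  98 138 130  68]
193 [141 138 138 139 138 131  81  86  85  80  37  29  49  60  59  57  63  65
  67  63  58  30  16  40  70  82  81  81  93 131  95  62]
194 [138 137 137 137 138 131  84  84  85  81  73  50  24  15  21  26  34  34
  33  22  19  21  45  73  83  81  81  84  94  94  66  69]
195 [138 137 141 138 138 133  97  85  86  86  86  78  69  54  37  26  26  24
  26  40  47  70  76  85  85  83  80  98 118  64  66  66]
196 [139 136 140 141 140 135 123  99  86  87  86  87  83  78  71  69  69  71
  71  73  77  85  84  81  84  86  95 109 115  61  63  67]
```

View pics/z.png

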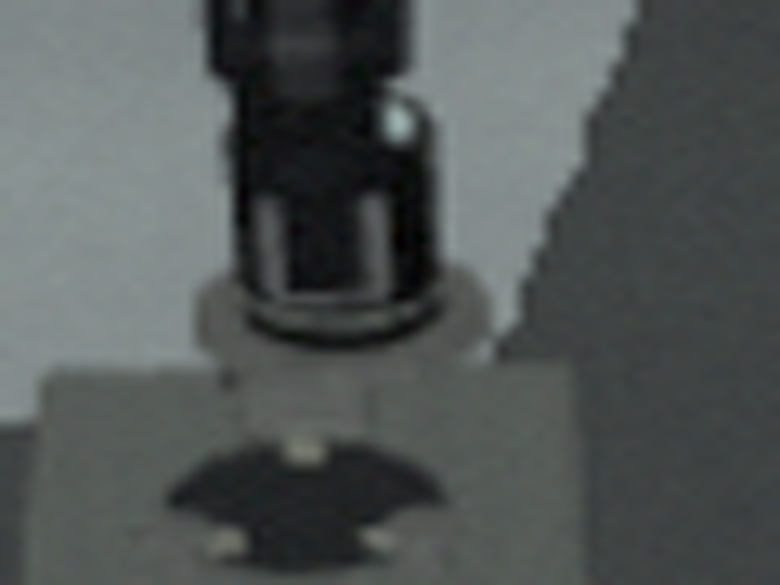

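Run:
```python
from h import *
tcp=np.array([.5158,-.1269,.1178])
yaw=np.radians(-18.5);ex=np.array([np.cos(yaw),np.sin(yaw),0]);ey=np.array([-ex[1],ex[0],0])
for nm,P,u in(("flange",tcp+[0,0,-.028],200.8),("barrel",tcp+[0,0,-.010],200.2)):
    p=proj("scene",[P,P+ey*.001]);print(nm,p[0],"offset mm +ey",(u-p[0,0])/(p[1,0]-p[0,0]))
seat=np.array([.5073,-.1312,.0293]); print("tcp in seat frame",ex@(tcp-seat),ey@(tcp-seat))
p=proj("scene",[tcp+[0,0,-.0255]]);print(p)
```

```text
flange [199.59062167 192.37224409] offset mm +ey 2.7977219377365286
barrel [199.24054241 186.09526626] offset mm +ey 2.1974432152624503
tcp in seat frame 0.006696341046710859 0.006774881296829958
[[199.54241528 191.50789576]]
```

Call:
{"method": "send_rows", "body": {
  "plan": [
    {"linear": [0.15,0,0.05],"roll": 0.03},
    {"linear": [0.15,0.3,0],"roll": 0},
    {"linear": [0,0.4,0],"roll": 0},
    {"linear": [0,0.4,0],"roll": 0},
    {"linear": [0,0.15,0],"roll": 0}
  ]
}}

```text
t: 10.78
tcp_pos: [0.5138, -0.1365, 0.0789]
tool_rot: [-0.414, 0.575, -0.573, 0.413]
force: [-0.0, -0.3, -2.1]
finger_gap: 0.408
```

```bash
cat >> st.py <<'E'
YAW=np.radians(-18.5);ex=np.array([np.cos(YAW),np.sin(YAW),0]);ey=np.array([-ex[1],ex[0],0]);SEAT=np.array([.5073,-.1312,.0293])
def rel():
    import cv2
    F=[];P=[]
    for k in range(4):
        s,M=st();F.append(s["force"]);P.append(s["tcp_pos"]);a=manip.snapshot("scene")
    F=np.mean(F,0);P=np.mean(P,0)
    d=P-SEAT;print("t",round(s["t"],2),"seat frame mm x %.2f y %.2f  underside z %.2f"%(ex@d*1e3,ey@d*1e3+2.5-.4,d[2]*1e3-30.5),"F stand x %.2f y %.2f z %.2f"%(ex@F,ey@F,F[2]))
    return a
E
python3 - <<'E'
from st import *
import cv2
a=rel();cv2.imwrite("pics/s2.png",a)
cv2.imwrite("pics/z2.png",cv2.resize(a[170:230,170:230],(600,600),interpolation=cv2.INTER_CUBIC))
g=cv2.cvtColor(a,cv2.COLOR_BGR2GRAY)
for r in range(195,217): print(r,g[r,180:215])
E
```

```text
t 10.93 seat frame mm x 8.01 y -0.82  underside z 19.44 F stand x -0.51 y -0.10 z -1.96
195 [138 138 140 138 139 138 138 138 131  86  27  52  66  23  24  21  21  18
  28  58  70  20   5   7  50 112 138 138 139 140 139 134  94  66  69]
196 [136 136 138 141 138 140 136 140 134  96  22  58  80  18  27  25  25  25
  29  60  80  31  11  15  52 113 137 140 135 137 122 114  62  62  64]
197 [131 133 133 135 134 139 148 149 142 102  25  59  79  32  19  22  22  23
  32  62  81  25  13   8  65 148 181 180 179 158  98  95  79  79  79]
198 [169 171 170 173 170 171 176 178 176 153  26  60  80  37  24  22  21  21
  30  63  80  33  12   7  59 141 192 191 182 126  90  90  87  88  91]
199 [189 188 188 192 191 190 190 192 191 170  16  55  80  38  20  28  21  24
  33  62  81  43   8   6  35 107 169 186 171  87  89  90  89  89  91]
200 [187 186 188 191 191 191 190 192 185 141  16  47  81  35  21  25  20  17
  26  57  82  44  10   9  29  72 122 161 171  86  89  89  92  89  91]
201 [135 134 138 136 150 181 149 183 133  96  28  49  82  46  21  19  21  20
  28  51  80  42   3   9  27  66  88 115 139  88  89 
[... 1066 characters left out ...]
8 89 92 89 87 91 89 78 45 63 83 85 87 86 88 86 86 85 86 87 87 90 85 83
 71 64 49 49 46 69 88 89 87 88 90]
212 [88 86 89 91 90 91 90 79 64 64 65 66 80 83 89 90 90 91 91 90 88 82 70 56
 49 62 72 76 77 81 85 90 88 91 89]
213 [87 91 92 92 92 91 88 87 83 81 73 57 60 55 60 66 66 70 68 62 59 50 46 38
 59 79 85 87 86 84 85 87 86 88 89]
214 [88 89 89 90 88 83 86 88 86 85 85 81 93 70 36 39 37 41 39 40 37 32 51 95
 96 90 86 87 86 87 85 89 88 89 91]
215 [ 89  89  90  92  89  85  92  88  88  90  89 101 113  97  34  33  36  37
  36  35  37  34  50  97 113 100  88  95  88  85  86  88  87  86  88]
216 [88 88 93 87 90 91 93 89 90 87 84 99 92 80 33 40 35 37 35 36 37 32 35 60
 85 81 89 96 89 81 85 89 89 87 91]
```

View pics/z2.png

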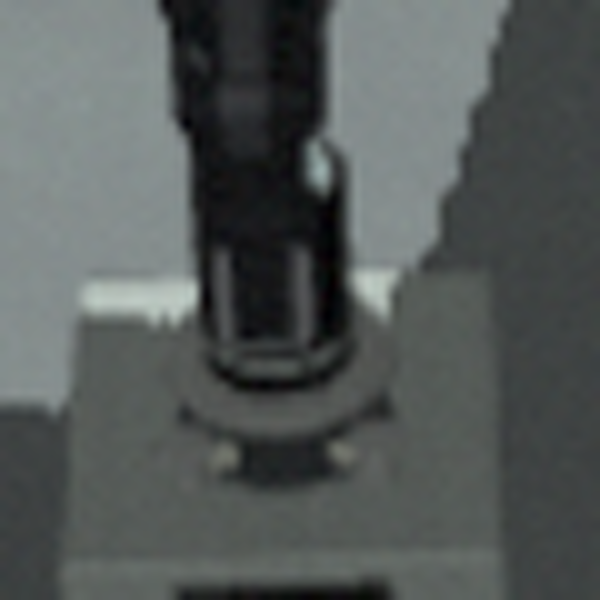

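Run:
```python
from st import *
def sol(u,x,z):
    P=SEAT+ex*x+np.array([0,0,z]);p=proj("scene",[P,P+ey*.001]);return (u-p[0,0])/(p[1,0]-p[0,0])
print("pads mid y",sol(198.0,.01485,0))
for r,z in((196,.022),): print("barrel y",sol(196.76,.008,.01944+z))
s0=__import__('cv2').imread("pics/scene0.png",0)
for r in range(212,218):print(r,s0[r,186:210])
for r in range(203,209):print(r,s0[r,190:206])
P=[SEAT+ex*.008+np.array([0,0,.01944+z]) for z in(.005,.022,.056)];print(proj("scene",P))
```

```text
pads mid y 0.32160032972038066
barrel y -0.6780776112455518
212 [177 164 130 121 104  73  72  73  71  67  71  72  72  67  73  71  72  71
  80 119 152 155 154 164]
213 [179 175 166 163 148 104  95  73  72  72  71  71  73  72  72  70  71  75
 112 163 172 175 174 175]
214 [177 172 175 176 166 154 189 146  71  70  69  72  71  73  70  72 107 191
 186 156 171 171 164 156]
215 [142 163 159 155 158 186 217 161  70  72  69  71  73  73  71  73  97 168
 182 131 130 143 122 129]
216 [152 117 114 110 112 146 149 115  72  69  71  72  72  70  70  71  76  93
 120  97  89 103  90 120]
217 [122  83  87  84  90 120  66  73  72  70  69  72  73  73  72  70  65  80
  96  81  83  88  84 111]
203 [179 180 171 136  87  88  86  95  95  91  93  92 104 148 179 180]
204 [178 180 167 108  76  86  88  96  98  89  82  86  95 131 177 180]
205 [179 179 165  73  59  61  67 104 125 175  57  56  68 111 168 179]
206 [176 150 136  68  45  41  72 125 158 163  61  42  64  86 113 131]
207 [141  94  91  71  61  62  75 101 116  95  67  59  71  71  70  82]
208 [92 72 72 73 73 73 71 71 71 69 70 70 68 71 69 72]
[[197.39535607 205.02333511]
 [197.05058293 199.32419218]
 [196.34147589 187.60256435]]
```

Call:
{"method": "send_rows", "body": {
  "plan": [
    {"linear": [-0.03,0.1,0],"roll": 0},
    {"linear": [0,0.1,0],"roll": 0},
    {"linear": [0,0.05,0],"roll": 0},
    {"linear": [0,0,0],"roll": 0},
    {"linear": [0,0,0],"roll": 0}
  ]
}}

```text
t: 11.6
tcp_pos: [0.5148, -0.136, 0.0728]
tool_rot: [0.413, -0.574, 0.574, -0.413]
force: [0.7, -0.2, -2.2]
finger_gap: 0.406
```

Run:
```python
from st import *
import cv2
a=rel();cv2.imwrite("pics/s3.png",a)
o=(170,170);s=10
im=cv2.resize(a[170:230,170:230],(600,600),interpolation=cv2.INTER_CUBIC)
im=cv2.convertScaleAbs(im,alpha=1.6)
S=SEAT+ey*.0003
def ci(x,y,z,r):
    t=np.linspace(0,6.28,40);P=[S+ex*(x+r*np.cos(q))+ey*(y+r*np.sin(q))+np.array([0,0,z]) for q in t]
    p=(proj("scene",P)-o+.5)*s-.5;cv2.polylines(im,[np.round(p*8).astype(int)],True,(0,0,255),1,cv2.LINE_AA,3)
ci(.008,0,.012,.027);ci(.008,0,.017,.027);ci(.0223,.0223,.0095,.007);ci(.0223,-.0223,.0095,.007);ci(.01485,.01485,0,.004);ci(.01485,-.01485,0,.004)
cv2.imwrite("pics/z3.png",im)
```

```text
t 11.75 seat frame mm x 8.68 y -0.05  underside z 13.09 F stand x 0.02 y -0.10 z -1.99
```

View pics/z3.png

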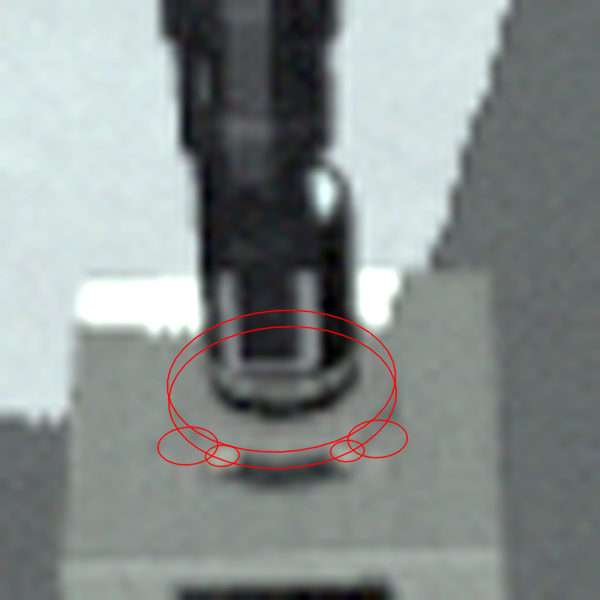

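Call:
{"method": "send_rows", "body": {
  "plan": [
    {"linear": [0,0.04,0],"roll": 0},
    {"linear": [0,0,-0.1],"roll": 0},
    {"linear": [0,0,-0.1],"roll": 0},
    {"linear": [0,0,-0.08],"roll": 0},
    {"linear": [0,0,0],"roll": 0}
  ]
}}

```text
t: 12.42
tcp_pos: [0.5073, -0.1336, 0.0718]
tool_rot: [0.413, -0.573, 0.574, -0.413]
force: [2.4, -1.1, -1.8]
finger_gap: 0.414
```

Run:
```python
from st import *
import cv2
a=rel();rel()
cv2.imwrite("pics/z4.png",cv2.convertScaleAbs(cv2.resize(a[170:230,170:230],(600,600),interpolation=cv2.INTER_CUBIC),alpha=1.6))
```

```text
t 12.57 seat frame mm x 0.81 y -0.13  underside z 12.01 F stand x 1.95 y -0.17 z -1.72
t 12.78 seat frame mm x 0.68 y -0.11  underside z 11.95 F stand x 2.02 y 0.15 z -1.81
```

View pics/z4.png

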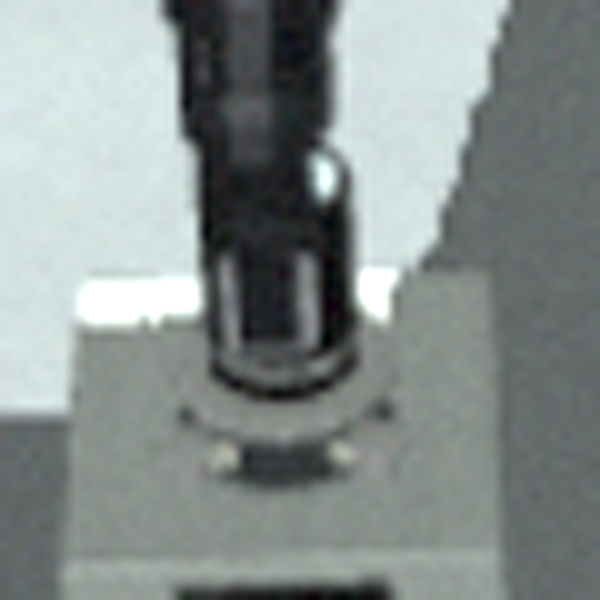

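Call:
{"method": "send_rows", "body": {
  "plan": [
    {"linear": [0,0,-0.08],"roll": 0},
    {"linear": [0,0,-0.08],"roll": 0},
    {"linear": [0,0,-0.05],"roll": 0},
    {"linear": [0,0,0],"roll": 0},
    {"linear": [0,0,0],"roll": 0}
  ]
}}

```text
t: 13.45
tcp_pos: [0.5011, -0.1314, 0.0717]
tool_rot: [0.413, -0.574, 0.574, -0.413]
force: [3.3, -1.3, -1.8]
finger_gap: 0.408
```

Run:
```python
from st import *
a=rel();rel()
```

```text
t 13.6 seat frame mm x -5.84 y -0.07  underside z 11.90 F stand x 3.06 y 0.27 z -1.65
t 13.8 seat frame mm x -5.87 y -0.07  underside z 11.87 F stand x 3.56 y -0.39 z -1.50
```

Call:
{"method": "send_rows", "body": {
  "plan": [
    {"linear": [0,0.06,0],"roll": 0},
    {"linear": [0,0.06,0],"roll": 0},
    {"linear": [0,0.06,0],"roll": 0},
    {"linear": [0,0,0],"roll": 0},
    {"linear": [0,0,0],"roll": 0}
  ]
}}

```text
t: 14.48
tcp_pos: [0.5007, -0.1312, 0.066]
tool_rot: [-0.413, 0.574, -0.574, 0.413]
force: [2.7, -0.9, -2.6]
finger_gap: 0.41
```

Run:
```python
from st import *
a=rel()
```

```text
t 14.62 seat frame mm x -6.26 y -0.00  underside z 6.30 F stand x 3.19 y -0.04 z -2.48
```

Passing beside the heads without contact. Lower further.

Call:
{"method": "send_rows", "body": {
  "plan": [
    {"linear": [0,0.06,0],"roll": 0},
    {"linear": [0,0.06,0],"roll": 0},
    {"linear": [0,0.04,0],"roll": 0},
    {"linear": [0,0,0],"roll": 0},
    {"linear": [0,0,0],"roll": 0}
  ]
}}

```text
t: 15.3
tcp_pos: [0.5008, -0.1313, 0.0613]
tool_rot: [-0.413, 0.574, -0.574, 0.413]
force: [3.1, -2.1, -3.6]
finger_gap: 0.411
```

Run:
```python
from st import *
a=rel()
import cv2
cv2.imwrite("pics/z5.png",cv2.convertScaleAbs(cv2.resize(a[170:230,170:230],(600,600),interpolation=cv2.INTER_CUBIC),alpha=1.6))
```

```text
t 15.45 seat frame mm x -6.12 y -0.02  underside z 1.54 F stand x 3.48 y -0.19 z -2.87
```

View pics/z5.png

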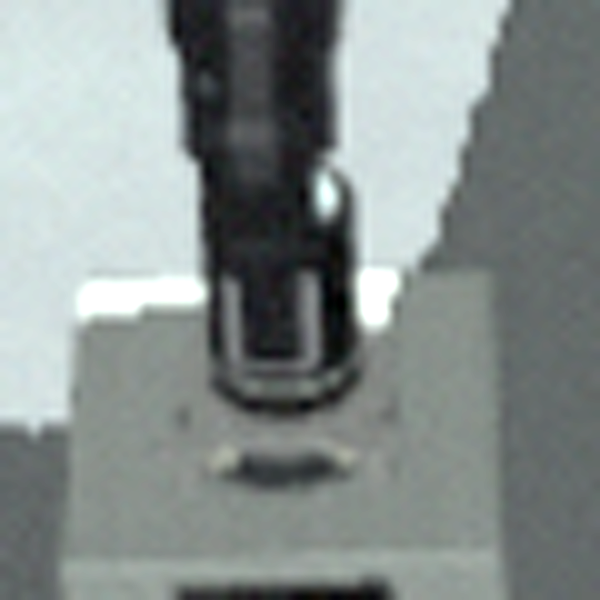

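Call:
{"method": "send_rows", "body": {
  "plan": [
    {"linear": [0,0.01,0],"roll": 0},
    {"linear": [0,0.01,0],"roll": 0},
    {"linear": [0,0.01,0],"roll": 0},
    {"linear": [0,0,0],"roll": 0},
    {"linear": [0,0,0],"roll": 0}
  ]
}}

```text
t: 16.12
tcp_pos: [0.5008, -0.1313, 0.0605]
tool_rot: [-0.413, 0.574, -0.574, 0.413]
force: [3.2, -0.8, -1.8]
finger_gap: 0.408
```

Run:
```python
from st import *
a=rel()
```

```text
t 16.27 seat frame mm x -6.08 y -0.03  underside z 0.72 F stand x 3.57 y 0.41 z -1.58
```

Call:
{"method": "send_rows", "body": {
  "plan": [
    {"linear": [0,0.01,0],"roll": 0},
    {"linear": [0,0,0],"roll": 0},
    {"linear": [0,0,0],"roll": 0},
    {"linear": [0,0,0],"roll": 0},
    {"linear": [0,0,0],"roll": 0}
  ]
}}

```text
t: 16.95
tcp_pos: [0.5009, -0.1313, 0.0602]
tool_rot: [0.413, -0.574, 0.574, -0.413]
force: [3.7, -1.1, -2.4]
finger_gap: 0.41
```

Run:
```python
from st import *
a=rel();rel()
```

```text
t 17.1 seat frame mm x -6.09 y -0.02  underside z 0.39 F stand x 3.84 y -0.18 z -1.86
t 17.3 seat frame mm x -6.08 y -0.03  underside z 0.41 F stand x 3.59 y 0.15 z -1.86
```

Call:
{"method": "send_rows", "body": {
  "plan": [
    {"linear": [0,0.01,0],"roll": 0},
    {"linear": [0,0,0],"roll": 0},
    {"linear": [0,0,0],"roll": 0},
    {"linear": [0,0,0],"roll": 0},
    {"linear": [0,0,0],"roll": 0}
  ]
}}

```text
t: 17.98
tcp_pos: [0.5008, -0.1313, 0.0599]
tool_rot: [-0.413, 0.574, -0.574, 0.413]
force: [3.7, -1.1, -1.7]
finger_gap: 0.412
```

Run:
```python
from st import *
a=rel();rel()
```

```text
t 18.12 seat frame mm x -6.09 y -0.02  underside z 0.12 F stand x 3.64 y -0.24 z -1.65
t 18.32 seat frame mm x -6.09 y -0.03  underside z 0.12 F stand x 2.82 y -0.46 z -1.34
```

Call:
{"method": "send_rows", "body": {
  "plan": [
    {"linear": [0,0.01,0],"roll": 0},
    {"linear": [0,0,0],"roll": 0},
    {"linear": [0,0,0],"roll": 0},
    {"linear": [0,0,0],"roll": 0},
    {"linear": [0,0,0],"roll": 0}
  ]
}}

```text
t: 19.0
tcp_pos: [0.5008, -0.1313, 0.0596]
tool_rot: [-0.413, 0.574, -0.574, 0.413]
force: [4.6, -1.6, -1.4]
finger_gap: 0.403
```

Run:
```python
from st import *
a=rel();rel()
```

```text
t 19.15 seat frame mm x -6.09 y -0.03  underside z -0.20 F stand x 3.37 y 0.02 z -1.89
t 19.35 seat frame mm x -6.08 y -0.03  underside z -0.19 F stand x 3.29 y -0.47 z -1.56
```

Call:
{"method": "send_rows", "body": {
  "plan": [
    {"linear": [0,0.01,0],"roll": 0},
    {"linear": [0,0,0],"roll": 0},
    {"linear": [0,0,0],"roll": 0},
    {"linear": [0,0,0],"roll": 0},
    {"linear": [0,0,0],"roll": 0}
  ]
}}

```text
t: 20.02
tcp_pos: [0.5009, -0.1313, 0.0595]
tool_rot: [0.413, -0.574, 0.574, -0.413]
force: [3.7, -1.8, 2.3]
finger_gap: 0.406
```

Run:
```python
from st import *
a=rel();rel()
```

```text
t 20.18 seat frame mm x -6.07 y -0.03  underside z -0.36 F stand x 2.85 y -0.21 z 2.16
t 20.38 seat frame mm x -6.07 y -0.02  underside z -0.36 F stand x 2.78 y 0.48 z 2.65
```

Call:
{"method": "send_rows", "body": {
  "plan": [
    {"linear": [0,-0.01,0],"roll": 0},
    {"linear": [0,0,0.04],"roll": 0},
    {"linear": [0,0,0.05],"roll": 0},
    {"linear": [0,0,0.05],"roll": 0},
    {"linear": [0,0,0],"roll": 0}
  ]
}}

```text
t: 21.05
tcp_pos: [0.5049, -0.1326, 0.0595]
tool_rot: [-0.413, 0.574, -0.574, 0.413]
force: [3.3, -0.6, 0.1]
finger_gap: 0.409
```

Run:
```python
from st import *
a=rel();rel()
```

```text
t 21.2 seat frame mm x -1.88 y -0.03  underside z -0.33 F stand x 2.69 y 0.03 z -0.75
t 21.4 seat frame mm x -1.89 y -0.04  underside z -0.31 F stand x 2.45 y -0.45 z -1.65
```

Call:
{"method": "send_rows", "body": {
  "plan": [
    {"linear": [0,0,0.02],"roll": 0},
    {"linear": [0,0,0.01],"roll": 0},
    {"linear": [0,0,0],"roll": 0},
    {"linear": [0,0,0],"roll": 0},
    {"linear": [0,0,0],"roll": 0}
  ]
}}

```text
t: 22.08
tcp_pos: [0.5056, -0.1328, 0.0596]
tool_rot: [-0.413, 0.574, -0.574, 0.413]
force: [1.6, -1.0, -2.6]
finger_gap: 0.409
```

Run:
```python
from st import *
a=rel();rel()
```

```text
t 22.23 seat frame mm x -1.06 y 0.01  underside z -0.23 F stand x 2.34 y -0.22 z -2.61
t 22.43 seat frame mm x -1.02 y 0.00  underside z -0.19 F stand x 1.96 y 0.10 z -2.74
```

Call:
{"method": "send_rows", "body": {
  "plan": [
    {"linear": [0,0,0.01],"roll": 0},
    {"linear": [0,0,0.01],"roll": 0},
    {"linear": [0,0,0],"roll": 0},
    {"linear": [0,0,0],"roll": 0},
    {"linear": [0,0,0],"roll": 0}
  ]
}}

```text
t: 23.1
tcp_pos: [0.5063, -0.1331, 0.0596]
tool_rot: [0.413, -0.574, 0.574, -0.413]
force: [1.7, -2.0, -2.1]
finger_gap: 0.407
```

Run:
```python
from st import *
a=rel();rel()
```

```text
t 23.25 seat frame mm x -0.38 y -0.01  underside z -0.18 F stand x 1.88 y -0.13 z -2.67
t 23.45 seat frame mm x -0.37 y -0.02  underside z -0.18 F stand x 2.25 y 0.14 z -2.64
```

Call:
{"method": "send_rows", "body": {
  "plan": [
    {"linear": [0,0,0.01],"roll": 0},
    {"linear": [0,0,0],"roll": 0},
    {"linear": [0,0,0],"roll": 0},
    {"linear": [0,0,0],"roll": 0},
    {"linear": [0,0,0],"roll": 0}
  ]
}}

```text
t: 24.12
tcp_pos: [0.5064, -0.1331, 0.0596]
tool_rot: [-0.413, 0.574, -0.574, 0.413]
force: [1.7, -0.9, -1.9]
finger_gap: 0.406
```

Run:
```python
from st import *
a=rel();rel()
```

```text
t 24.27 seat frame mm x -0.20 y -0.01  underside z -0.20 F stand x 1.56 y -0.64 z -2.02
t 24.48 seat frame mm x -0.19 y -0.01  underside z -0.20 F stand x 1.34 y -0.38 z -2.32
```

Call:
{"method": "send_rows", "body": {
  "plan": [
    {"linear": [0,0,0.01],"roll": 0},
    {"linear": [0,0,0],"roll": 0},
    {"linear": [0,0,0],"roll": 0},
    {"linear": [0,0,0],"roll": 0},
    {"linear": [0,0,0],"roll": 0}
  ]
}}

```text
t: 25.15
tcp_pos: [0.5066, -0.1332, 0.0596]
tool_rot: [-0.413, 0.574, -0.574, 0.413]
force: [0.5, -0.7, -2.1]
finger_gap: 0.409
```

Run:
```python
from st import *
a=rel();rel()
```

```text
t 25.3 seat frame mm x -0.01 y -0.04  underside z -0.23 F stand x 0.48 y -0.68 z -2.05
t 25.5 seat frame mm x 0.03 y -0.03  underside z -0.23 F stand x 0.49 y -0.64 z -1.85
```

Call:
{"method": "send_rows", "body": {
  "plan": [
    {"linear": [0.005,0,0.005],"roll": 0},
    {"linear": [0,0.007,0],"roll": 0},
    {"linear": [0,0,0],"roll": 0},
    {"linear": [0,0,0],"roll": 0},
    {"linear": [0,0,0],"roll": 0}
  ]
}}

```text
t: 26.18
tcp_pos: [0.5068, -0.1335, 0.0595]
tool_rot: [-0.413, 0.574, -0.574, 0.413]
force: [-0.8, -2.1, -0.8]
finger_gap: 0.406
```

Run:
```python
from st import *
a=rel();rel()
```

```text
t 26.32 seat frame mm x 0.30 y -0.25  underside z -0.32 F stand x -0.21 y -2.02 z -0.23
t 26.52 seat frame mm x 0.30 y -0.23  underside z -0.33 F stand x -0.57 y -1.61 z 0.47
```

Call:
{"method": "send_rows", "body": {
  "plan": [
    {"linear": [0.01,0,0],"roll": 0},
    {"linear": [0.005,0,0],"roll": 0},
    {"linear": [0,0,0],"roll": 0},
    {"linear": [0,0,0],"roll": 0},
    {"linear": [0,0,0],"roll": 0}
  ]
}}

```text
t: 27.2
tcp_pos: [0.5069, -0.1339, 0.0595]
tool_rot: [0.413, -0.574, 0.574, -0.413]
force: [-0.4, 0.4, 1.8]
finger_gap: 0.408
```

Run:
```python
from st import *
a=rel();rel()
```

```text
t 27.35 seat frame mm x 0.52 y -0.59  underside z -0.35 F stand x -0.20 y -0.06 z 1.48
t 27.55 seat frame mm x 0.54 y -0.62  underside z -0.34 F stand x 0.28 y -0.14 z 1.89
```

Call:
{"method": "send_rows", "body": {
  "plan": [
    {"linear": [0,0,0],"roll": 0},
    {"linear": [0,0,0],"roll": 0},
    {"linear": [0,0,0],"roll": 0},
    {"linear": [0,0,0],"roll": 0},
    {"linear": [0,0,0],"roll": 0}
  ],
  "claw": 60
}}

```text
t: 28.22
tcp_pos: [0.5068, -0.1339, 0.0594]
tool_rot: [0.413, -0.574, 0.574, -0.413]
force: [-0.7, 1.3, -0.3]
finger_gap: 0.702
```

Run:
```python
from st import *
import cv2
show();a=rel()
cv2.imwrite("pics/z6.png",cv2.convertScaleAbs(cv2.resize(a[170:230,170:230],(600,600),interpolation=cv2.INTER_CUBIC),alpha=1.6))
```

```text
t 28.23 pos [ 0.5068 -0.1339  0.0594] F [-0.68  1.27 -0.29] gap 0.702
jaw yaw -18.48 x yaw -108.48 y axis [ 0.  0. -1.] q6 -0.149
t 28.38 seat frame mm x 0.36 y -0.61  underside z -0.39 F stand x -0.27 y 0.13 z -0.30
```

View pics/z6.png

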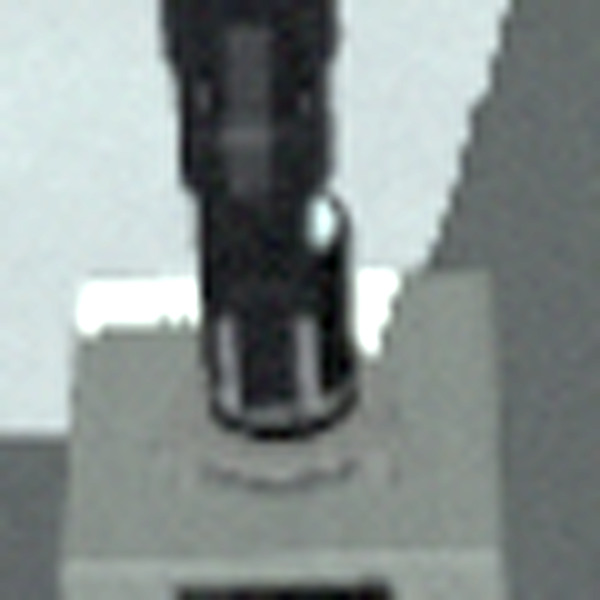

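Call:
{"method": "send_rows", "body": {
  "plan": [
    {"linear": [0,-0.3,0],"roll": 0},
    {"linear": [0,-0.5,0],"roll": 0},
    {"linear": [0,-0.6,0],"roll": 0},
    {"linear": [0,-0.4,0],"roll": 0},
    {"linear": [0,-0.1,0],"roll": 0}
  ]
}}

```text
t: 29.05
tcp_pos: [0.5074, -0.1342, 0.1178]
tool_rot: [0.413, -0.573, 0.575, -0.414]
force: [0.2, -0.2, -0.6]
finger_gap: 0.705
```

Call:
{"method": "send_rows", "body": {
  "plan": [
    {"linear": [-0.08,0,0],"roll": 0},
    {"linear": [0,0,0],"roll": 0},
    {"linear": [0,0,0],"roll": 0},
    {"linear": [0,0,0],"roll": 0},
    {"linear": [0,0,0],"roll": 0}
  ],
  "claw": 0
}}

```text
t: 29.68
tcp_pos: [0.5075, -0.1316, 0.1162]
tool_rot: [-0.413, 0.574, -0.574, 0.413]
force: [-0.6, -0.4, 0.5]
finger_gap: -0.004
```

Run:
```python
from st import *
import cv2
show();a=rel()
cv2.imwrite("pics/z7.png",cv2.convertScaleAbs(cv2.resize(a[160:230,165:235],(600,600),interpolation=cv2.INTER_CUBIC),alpha=1.6))
```

```text
t 29.68 pos [ 0.5075 -0.1316  0.1162] F [-0.64 -0.41  0.45] gap -0.004
jaw yaw -18.48 x yaw -108.48 y axis [-3.e-04  2.e-04 -1.e+00] q6 -0.145
t 29.82 seat frame mm x 0.33 y 1.75  underside z 56.48 F stand x -0.04 y -0.36 z 0.38
```

View pics/z7.png

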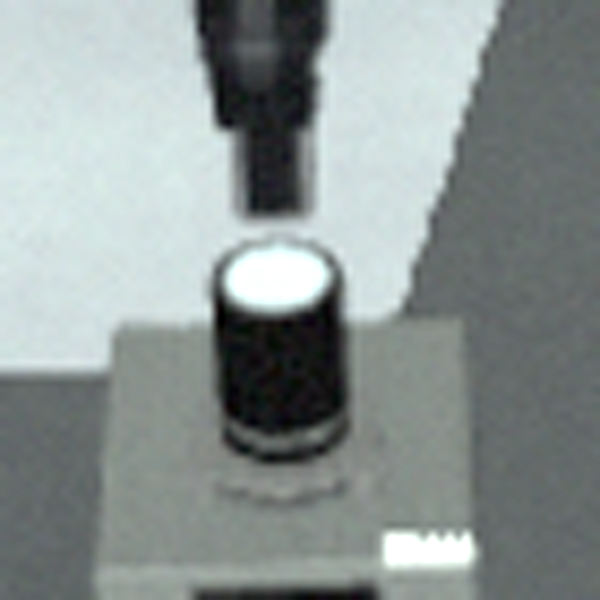

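Call:
{"method": "send_rows", "body": {
  "plan": [
    {"linear": [-0.03,0.25,0],"roll": 0},
    {"linear": [0,0.25,0],"roll": 0},
    {"linear": [0,0.15,0],"roll": 0},
    {"linear": [0,0.05,0],"roll": 0},
    {"linear": [0,0,0],"roll": 0}
  ]
}}

```text
t: 30.5
tcp_pos: [0.5078, -0.1308, 0.0952]
tool_rot: [-0.413, 0.574, -0.574, 0.413]
force: [0.3, 1.1, 0.3]
finger_gap: -0.001
```

Run:
```python
from st import *
rel();show()
```

```text
t 30.65 seat frame mm x 0.45 y 2.66  underside z 35.63 F stand x 0.17 y 0.20 z 0.02
t 30.7 pos [ 0.508  -0.1309  0.0956] F [ 0.31 -0.15 -0.36] gap 0.0
jaw yaw -18.48 x yaw -108.48 y axis [ 4.e-04 -2.e-04 -1.e+00] q6 -0.143
```

Call:
{"method": "send_rows", "body": {
  "plan": [
    {"linear": [0,0.02,0],"roll": 0},
    {"linear": [0,0.01,0],"roll": 0},
    {"linear": [0,0.01,0],"roll": 0},
    {"linear": [0,0,0],"roll": 0},
    {"linear": [0,0,0],"roll": 0}
  ]
}}

```text
t: 31.32
tcp_pos: [0.5078, -0.1308, 0.0942]
tool_rot: [-0.413, 0.574, -0.574, 0.413]
force: [0.0, -0.0, -0.3]
finger_gap: 0.0
```

Call:
{"method": "send_rows", "body": {
  "plan": [
    {"linear": [0,0.01,0],"roll": 0},
    {"linear": [0,0.005,0],"roll": 0},
    {"linear": [0,0,0],"roll": 0},
    {"linear": [0,0,0],"roll": 0},
    {"linear": [0,0,0],"roll": 0}
  ]
}}

```text
t: 31.95
tcp_pos: [0.5078, -0.1308, 0.0937]
tool_rot: [-0.413, 0.574, -0.574, 0.413]
force: [-0.4, -0.5, -0.5]
finger_gap: -0.002
```

Run:
```python
from st import *
rel()
```

```text
t 32.1 seat frame mm x 0.36 y 2.67  underside z 33.96 F stand x 0.19 y -0.19 z -0.12
```

Call:
{"method": "send_rows", "body": {
  "plan": [
    {"linear": [0,0.007,0],"roll": 0},
    {"linear": [0,0,0],"roll": 0},
    {"linear": [0,0.007,0],"roll": 0},
    {"linear": [0,0,0],"roll": 0},
    {"linear": [0,0,0],"roll": 0}
  ]
}}

```text
t: 32.78
tcp_pos: [0.5078, -0.1307, 0.0933]
tool_rot: [-0.413, 0.574, -0.574, 0.413]
force: [0.0, 0.4, 0.3]
finger_gap: -0.0
```

Run:
```python
from st import *
rel()
```

```text
t 32.92 seat frame mm x 0.36 y 2.67  underside z 33.53 F stand x -0.12 y -0.02 z 0.41
```

Call:
{"method": "send_rows", "body": {
  "plan": [
    {"linear": [0,0.007,0],"roll": 0},
    {"linear": [0,0,0],"roll": 0},
    {"linear": [0,0,0],"roll": 0},
    {"linear": [0,0,0],"roll": 0},
    {"linear": [0,0,0],"roll": 0}
  ]
}}

```text
t: 33.6
tcp_pos: [0.5078, -0.1308, 0.0931]
tool_rot: [0.413, -0.574, 0.574, -0.413]
force: [0.3, -0.0, -0.2]
finger_gap: 0.0
```

Run:
```python
from st import *
rel()
```

```text
t 33.75 seat frame mm x 0.35 y 2.68  underside z 33.33 F stand x -0.06 y -0.10 z -0.07
```

Call:
{"method": "send_rows", "body": {
  "plan": [
    {"linear": [0,0.007,0],"roll": 0},
    {"linear": [0,0,0],"roll": 0},
    {"linear": [0,0,0],"roll": 0},
    {"linear": [0,0,0],"roll": 0},
    {"linear": [0,0,0],"roll": 0}
  ]
}}

```text
t: 34.42
tcp_pos: [0.5079, -0.1308, 0.093]
tool_rot: [0.413, -0.574, 0.574, -0.413]
force: [-0.4, -0.5, 2.7]
finger_gap: 0.001
```

Run:
```python
from st import *
rel()
```

```text
t 34.58 seat frame mm x 0.40 y 2.68  underside z 33.22 F stand x -0.37 y -0.40 z 2.42
```

Call:
{"method": "send_rows", "body": {
  "plan": [
    {"linear": [0,0.007,0],"roll": 0},
    {"linear": [0,0,0],"roll": 0},
    {"linear": [0,0,0],"roll": 0},
    {"linear": [0,0,0],"roll": 0},
    {"linear": [0,0,0],"roll": 0}
  ]
}}

```text
t: 35.25
tcp_pos: [0.5079, -0.1308, 0.093]
tool_rot: [0.413, -0.574, 0.574, -0.413]
force: [-0.9, 0.6, 5.1]
finger_gap: -0.002
```

Run:
```python
from st import *
rel()
```

```text
t 35.4 seat frame mm x 0.42 y 2.68  underside z 33.20 F stand x -0.55 y -0.21 z 5.32
```

Now at 5.3 N; one more step to about 8 N, held for over a second.

Call:
{"method": "send_rows", "body": {
  "plan": [
    {"linear": [0,0.006,0],"roll": 0},
    {"linear": [0,0,0],"roll": 0},
    {"linear": [0,0,0],"roll": 0},
    {"linear": [0,0,0],"roll": 0},
    {"linear": [0,0,0],"roll": 0}
  ]
}}

```text
t: 36.08
tcp_pos: [0.5079, -0.1308, 0.093]
tool_rot: [0.413, -0.574, 0.574, -0.413]
force: [-1.3, 0.8, 7.7]
finger_gap: 0.005
```

Run:
```python
from st import *
rel()
```

```text
t 36.23 seat frame mm x 0.44 y 2.68  underside z 33.19 F stand x -0.93 y 0.52 z 6.57
```

Call:
{"method": "send_rows", "body": {
  "plan": [
    {"linear": [0,0,0],"roll": 0},
    {"linear": [0,0,0],"roll": 0},
    {"linear": [0,0,0],"roll": 0},
    {"linear": [0,0,0],"roll": 0},
    {"linear": [0,0,0],"roll": 0}
  ]
}}

```text
t: 36.9
tcp_pos: [0.5079, -0.1308, 0.093]
tool_rot: [0.413, -0.574, 0.574, -0.413]
force: [-1.4, -0.1, 6.2]
finger_gap: -0.0
```

Run:
```python
from st import *
rel()
```

```text
t 37.05 seat frame mm x 0.43 y 2.68  underside z 33.19 F stand x -1.43 y -0.12 z 6.48
```

Call:
{"method": "send_rows", "body": {
  "plan": [
    {"linear": [0,0.002,-0.005],"roll": 0},
    {"linear": [0,0,0],"roll": 0},
    {"linear": [0,0,0],"roll": 0},
    {"linear": [0,0,0],"roll": 0},
    {"linear": [0,0,0],"roll": 0}
  ]
}}

```text
t: 37.72
tcp_pos: [0.5079, -0.1308, 0.093]
tool_rot: [0.413, -0.574, 0.574, -0.413]
force: [-0.7, 0.0, 7.0]
finger_gap: -0.002
```

Run:
```python
from st import *
rel()
```

```text
t 37.88 seat frame mm x 0.42 y 2.67  underside z 33.18 F stand x -1.21 y 0.07 z 6.51
```

Call:
{"method": "send_rows", "body": {
  "plan": [
    {"linear": [0,0,0],"roll": 0},
    {"linear": [0,0,0],"roll": 0},
    {"linear": [0,0,0],"roll": 0},
    {"linear": [0,0,0],"roll": 0},
    {"linear": [0,0,0],"roll": 0}
  ]
}}

```text
t: 38.55
tcp_pos: [0.5079, -0.1308, 0.093]
tool_rot: [0.413, -0.574, 0.574, -0.413]
force: [-1.2, 0.1, 6.7]
finger_gap: -0.002
```

Run:
```python
from st import *
rel()
```

```text
t 38.7 seat frame mm x 0.43 y 2.66  underside z 33.18 F stand x -1.44 y 0.08 z 6.66
```

Call:
{"method": "send_rows", "body": {
  "plan": [
    {"linear": [0,-0.02,0],"roll": 0},
    {"linear": [0,-0.05,0],"roll": 0},
    {"linear": [0,-0.3,0],"roll": 0},
    {"linear": [0,-0.8,0],"roll": 0},
    {"linear": [0,-1,0],"roll": 0}
  ]
}}

```text
t: 39.38
tcp_pos: [0.5072, -0.1305, 0.158]
tool_rot: [-0.413, 0.574, -0.573, 0.413]
force: [0.7, -1.0, 0.5]
finger_gap: 0.001
```

Call:
{"method": "send_rows", "body": {
  "plan": [
    {"linear": [-1,-1,0],"roll": 0},
    {"linear": [-1,-0.5,0],"roll": 0},
    {"linear": [-1,0,0],"roll": 0},
    {"linear": [-1,0,0],"roll": 0},
    {"linear": [-1,0,0],"roll": 0}
  ]
}}

```text
t: 40.0
tcp_pos: [0.5554, 0.0125, 0.2031]
tool_rot: [0.413, -0.574, 0.574, -0.413]
force: [0.6, 0.7, -0.2]
finger_gap: -0.001
```

Call:
{"method": "send_rows", "body": {
  "plan": [
    {"linear": [-1,0,0],"roll": 0},
    {"linear": [-1,0,0],"roll": 0},
    {"linear": [-0.5,0,0],"roll": 0},
    {"linear": [0,0,0],"roll": 0},
    {"linear": [0,0,0],"roll": 0}
  ]
}}

```text
t: 40.62
tcp_pos: [0.5786, 0.0819, 0.2025]
tool_rot: [0.413, -0.574, 0.574, -0.413]
force: [-0.7, 0.6, 0.8]
finger_gap: 0.001
```

Run:
```python
from st import *
import cv2
S=SEAT+ex*.0003-np.array([0,0,.0003])
a=manip.snapshot("scene");b=manip.snapshot("top");show()
cv2.imwrite("pics/sF.png",a);cv2.imwrite("pics/tF.png",b)
out=[]
for n,im,o in(("scene",a,(165,165)),("top",b,(290,180))):
    c=cv2.resize(im[o[1]:o[1]+65,o[0]:o[0]+65],(400,400),interpolation=cv2.INTER_CUBIC);c2=c.copy();s=400/65
    for r,z in((.027,0),(.027,.005),(.018,.056)):
        P=[S+ex*r*np.cos(q)+ey*r*np.sin(q)+np.array([0,0,z]) for q in np.linspace(0,6.28,40)]
        p=(proj(n,P)-o+.5)*s-.5;cv2.polylines(c2,[np.round(p*8).astype(int)],True,(0,0,255),1,cv2.LINE_AA,3)
    out.append(c2)
cv2.imwrite("pics/fin.png",np.hstack(out))
```

```text
t 40.73 pos [0.5787 0.0817 0.2025] F [-0.4   0.58  0.62] gap -0.001
jaw yaw -18.55 x yaw -108.55 y axis [-5.e-04 -3.e-04 -1.e+00] q6 0.273
```

View pics/fin.png

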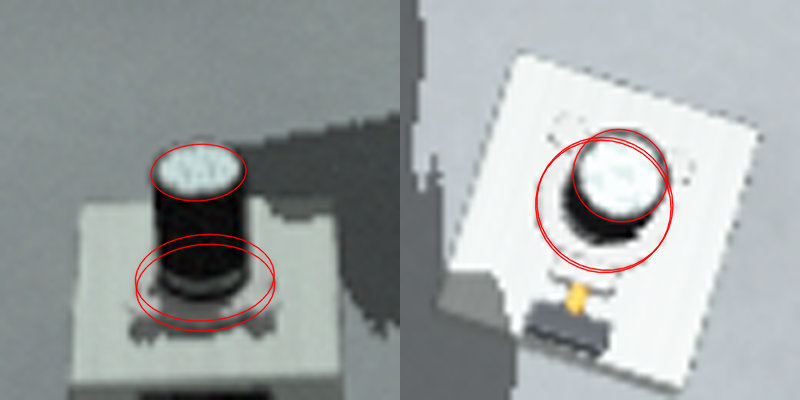

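View pics/tF.png

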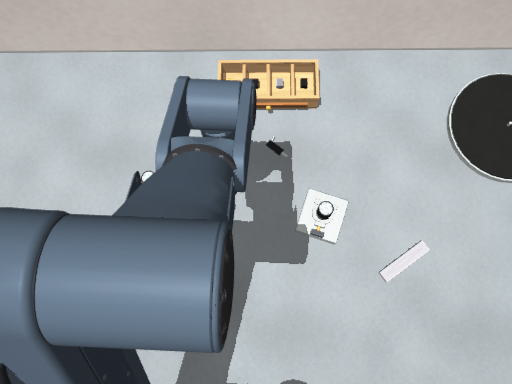

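Run:
```python
from station import manip
print(manip.sign_off())
```

```text
the job is handed in; nothing more can be done
None
```

The loupe is seated upright in the stand and released, and the job is handed in. Sign-off gave no verdict.

- **Pick:** I took the loupe farthest to the robot's right, the one in the larger saucer. I gripped its barrel and lifted it clear.
- **Seating:** I pushed the foot back against the plunger about 6 mm behind the seat, and the spring read about 3.3 N as expected. I lowered it until the pads took about 4 N, backed off, and eased it forward. When the net force along the stand's x fell from 2 N to about 0, I took that as the spring being carried by the studs. A side force of about 2 N on one stud was trimmed out before I let go.
- **Press:** With the fingers closed on top, I bore down with about 6.5 N for more than 2 s, which is near 9 N on the pads with the loupe's weight. A sideways force of about 1.4 N towards the studs stayed during the press, and a small correction did not remove it. By my estimate all three pads were still loaded.
- **Last checks:** After I backed off, the scene and top pictures showed the loupe upright. Its outline matched the model of the seated loupe to within about a pixel (about 2 mm).
- **Not measured:** The individual forces on the pads and studs, the plunger travel, and whether the saucer and bystanders moved were not read directly. The arm hid the saucer and the level in the last top picture. The headshell and tweezer case looked to be where they started.

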